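Put the carver's sharpening stones back in their holders

ROBOT

A 6-joint arm with a two-finger parallel gripper is mounted at the origin on the work surface. World frame = base frame: x ahead of the robot, y to its left, z up, the work surface at z = 0. Lengths are in mm, angles in rad, forces in N, time in s.
With the tool pointing down it reaches from about 250 to 775 mm from the base axis. Payload 4 kg.
Tool frame: the origin (TCP) lies between the finger pads; the fingertips stand 25 mm ahead of it and the grasp point (between the pads) lies 6 mm ahead of it; z points along the fingers, x is the direction in which the jaws open and shut, and the axes are right-handed (so a half turn about z gives the same grasp; the last joint's range is limited). The gripper opens to 85 mm and grips with 20 to 120 N. Pads are 22 mm wide; open, the fingers measure 114 mm over their backs; the gripper's body (76 mm by 85 mm) begins 54 mm behind the grasp point. The pads swing forward as they close: fully open they stand 13 mm farther back than shut.
Start: joints at [-0.103, 0.087, 1.371, -0, 1.684, -0.103], TCP at [550.014, -0.006, 256.341] pointing down, gripper open.
Joint ranges: [-3.1, 3.1], [-0.76, 2.03], [0.27, 2.55], [-1.08, 4.22], [0.17, 2.65], [-2.57, 2.57]. Speed limits (rad/s): [2.79, 2.79, 3.14, 3.14, 3.14, 3.14].

INTERFACE

Orientations are given as a rotation vector (axis times angle).
In Python, from bench import r, camera, calibration, ticket gives the robot as it stands. The module is installed in compiled form; this text tells all that it offers.
- The arm moves only by the tool move_arm, never from a script. Its argument "motion" is a list that holds one entry, the list of rows, each a list of 5 numbers: the finger opening in cm, from 0 to 8.54, then the shift along the tool's x, y, z in cm, then the turn about the tool's z in degrees. In form: [[[gripper, tx, ty, tz, turn], ...]]. A call has 1 to 8 rows; each row is the pose to reach, as a shift and turn from the pose measured when the call began, along the tool's axes at that moment; what a row does not reach only later rows make up. A row lasts 1/8 s, in which the tool goes at most 62.5 mm and 10.7 degrees, less where a joint would pass 70% of its speed; a pose out of reach is approached as far as the arm can. A call with a gripper value outside its range is refused whole. The fingers move at their own pace and stop on an object; the grip force is fixed at half the most. Time passes only in rows, so rows that repeat a pose let the fingers close. It gives the time, the measured TCP pose, the force and the opening at its end, in the units of the state.
- r.state(): the state, without advancing time (a new reading comes with each control period).
- camera(name): name is "scene" or "side" or "wrist"; returns the picture (384x512x3 uint8, red, green, blue); there is no depth.
- calibration(name): a dict with "vertical_fov" (degrees; the focal length in pixels is half the picture's height over the tangent of half this angle, whatever the lens; pixels are square), "cx", "cy" (the principal point, pixels), "distortion" ([k1, k2, p1, p2, k3] as OpenCV has them; the pictures are not rectified), "view" (4x4, takes a point from world to camera coordinates). Camera axes: x right, y down, z forward; pixel columns grow to the right and rows downward; lengths in mm; the calibration is good to about 2 mm. A picture is of the moment at which its call begins: read the wrist's pose just before it. calibration takes no time and is no camera call; for the wrist camera it gives the pose at the moment of the call.
- ticket.hand_in(): hands the job in, once; it reports no verdict.
The state is a dict: "time_s": time; "qpos": joint angles; "joint_velocities": joint speeds; "effort": joint torques, N m; "position": TCP position; "eef_rot": TCP orientation; "force": force on the tool from outside, world axes, zero at the start; "wrist_torque": the same for the moment, N m; "width": finger opening in mm.
Only numpy, scipy, OpenCV 4.12 (cv2) and the standard library are available. Lean on these libraries where they do the work, as an engineer would, in place of code of your own. Each camera call takes 0.05 s, during which the arm holds its last target.

TASK

The carver's four sharpening stones have been left in a pile on the bench. Take the pile apart and lay each stone flat in its own wooden holder, the one made to its size and shape, lying straight and centred on the rubber pad between the stops. Stones are brittle: set them down, do not drop them, and do not disturb the finished carved deer.

Things in the scene. Friction and masses are not known exactly. Their poses are not given: they have to be found in the camera images.
- slip_mid (a point): Slip stone: small narrow warm-grey sharpening stone with both long edges rounded, 100 long x 28 wide x 12 mm thick, about 80 g. At the start it lies on top of the pile, on the round stone. Origin: its centre, half-way up; x along its length, z up.
- puck_mid (a point): Round stone: dark-and-mid-grey disc, 56 mm across, 20 mm thick, about 120 g. At the start second from the top, between the slip stone and the fine stone. Origin: its centre, half-way up; z up; its yaw does not matter.
- fine_mid (a point): Fine bench stone: off-white rectangular block 140 x 46 x 22 mm thick, about 330 g. At the start third from the top, on the coarse stone. Origin: its centre, half-way up; x along its length, z up.
- coarse_mid (a point): Coarse bench stone: the largest, mid-grey over dark grey, rectangular, 170 x 58 x 28 mm thick, about 660 g. At the start at the bottom of the pile, flat on the bench, with the others lying on it one on another; the pile is 82 mm high. Origin: its centre, half-way up; x along its length, z up.
- seat_slip (a point): Holder of the slip stone, the narrowest: board 144 x 48 mm, pad 100 x 28 mm. Fixed dark wood, 12 mm thick; black rubber pad of the stone's outline, its top 14 mm above the bench. Straight stops at both ends, 6 mm above the pad, 116 mm apart inside (8 mm to spare at each end); the long sides are open. Point: centre of the pad's top; x from stop to stop, z up.
- seat_puck (a point): Holder of the round stone, the shortest: board 112 x 80 mm, round pad 56 mm across. Fixed dark wood, 12 mm thick; black rubber pad of the stone's outline, its top 14 mm above the bench. Hollowed stops at both ends, 8 mm above the pad, on a clear circle of 72 mm (8 mm to spare); open at the long sides (+y, -y) over about 40 mm. Point: centre of the pad's top; x from stop to stop, z up.
- seat_fine (a point): Holder of the fine bench stone: board 184 x 66 mm, pad 140 x 46 mm. Fixed dark wood, 12 mm thick; black rubber pad of the stone's outline, its top 14 mm above the bench. Straight stops at both ends, 8 mm above the pad, 156 mm apart inside (8 mm to spare at each end); the long sides are open. Point: centre of the pad's top; x from stop to stop, z up.
- seat_coarse (a point): Holder of the coarse bench stone, the longest and widest: board 214 x 78 mm, pad 170 x 58 mm. Fixed dark wood, 12 mm thick; black rubber pad of the stone's outline, its top 14 mm above the bench. Straight stops at both ends, 8 mm above the pad, 186 mm apart inside (8 mm to spare at each end); the long sides are open. Point: centre of the pad's top; x from stop to stop, z up.
- deer: Finished carving: a pale wooden deer 148 mm high on a plinth 95 x 52 mm, loose, standing behind the stones on the right; not to be disturbed. Origin: centre of the plinth's underside; x the way the deer looks, z up.
Mind the look-alikes: they are no part of the job. What is shaped like the part that bears slip_mid but orange, pink or red is not meant.

How it is judged:
By the outcome, as a careful person would: the job done as asked, in the order asked, and still so for the second after the job is handed in, with the robot touching nothing.
It also fails if it takes over 112 s, if anything falls off the work surface, if the arm or the gripper's body presses on something with over 40 N, if the wrist force passes 120 N, or if a joint passes its speed limit or range.

## Working session

There is one attempt and no reset: what is moved stays moved. The work goes in short steps, Python scripts to look and compute and a tool call to move; the robot and the scene stay as the last step left them, time stands still between calls to the robot, and variables do not carry over. Pictures are saved under pics/ and viewed, and the job is handed in when it is done.

Besides the shell and the picture viewer there is one more tool, called by a JSON object that holds its "name" and its "arguments", one argument or row to a line. move_arm: Moves the arm, as the interface text tells. Its arguments: {"type":"object","properties":{"motion":{"type":"array","items":{"type":"array","items":{"type":"array","items":{"type":"number"}}}}},"required":["motion"]}

```bash
mkdir -p pics; python3 - <<'E'
from bench import r,camera,calibration
import cv2
print(r.state())
for n in ["scene","side","wrist"]:
    c=calibration(n); print(n,c)
    cv2.imwrite(f"pics/a_{n}.png",cv2.resize(camera(n)[:,:,::-1],(800,600),interpolation=cv2.INTER_CUBIC))
E
```

```text
{'time_s': 0.0, 'qpos': array([-1.03100502e-01,  8.79522503e-02,  1.37230348e+00, -2.83769108e-06,
        1.68361552e+00, -1.03075906e-01]), 'joint_velocities': array([ 5.59698726e-04, -6.36625753e-04, -1.51328696e-03, -5.33353884e-06,
       -3.60190669e-04,  2.24455022e-06]), 'effort': array([ 4.64244640e-04, -3.51862407e+01, -3.13276148e+01,  2.58579206e-05,
        1.07225846e-02,  9.27783418e-06]), 'position': array([5.49537310e+02, 4.21281086e-02, 2.55115610e+02]), 'eef_rot': array([-3.14135896e+00,  3.91300702e-05,  3.56041204e-03]), 'force': array([-0.16964088,  0.26719515,  0.07411181]), 'wrist_torque': array([-0.00052796,  0.07572681, -0.02121588]), 'width': 85.74730707091705}
scene {'vertical_fov': 48.617804109381, 'cx': 255.4823675062724, 'cy': 196.51687426235418, 'distortion': array([-0.11099293,  0.        ,  0.        ,  0.        ,  0.        ]), 'view': array([[ 1.10729877e-01,  9.93845807e-01,  3.06684023e-03,
        -9.64275080e+01],
       [ 7.59765481e-01, -8.26595700e-02, -6.44921553e-01,
        -3.51161402e+02],
       [-6.40699077e-01,  7.37421637e-02, -7.6
[... 486 characters left out ...]
     [ 3.89697341e-01, -4.96065231e-01, -7.75922206e-01,
         9.73938333e+02],
       [ 0.00000000e+00,  0.00000000e+00,  0.00000000e+00,
         1.00000000e+00]])}
wrist {'vertical_fov': 67.60067881999534, 'cx': 259.63628447940346, 'cy': 189.4303754236256, 'distortion': array([-0.04074326,  0.        ,  0.        ,  0.        ,  0.        ]), 'view': array([[ 9.99996016e-01,  1.15887743e-03, -2.57409772e-03,
        -5.49621980e+02],
       [ 1.80713795e-03, -9.63319532e-01,  2.68350916e-01,
        -3.52597596e+01],
       [-2.16869279e-03, -2.68354498e-01, -9.63317788e-01,
         3.78419563e+02],
       [ 0.00000000e+00,  0.00000000e+00,  0.00000000e+00,
         1.00000000e+00]])}
```

View pics/a_scene.png

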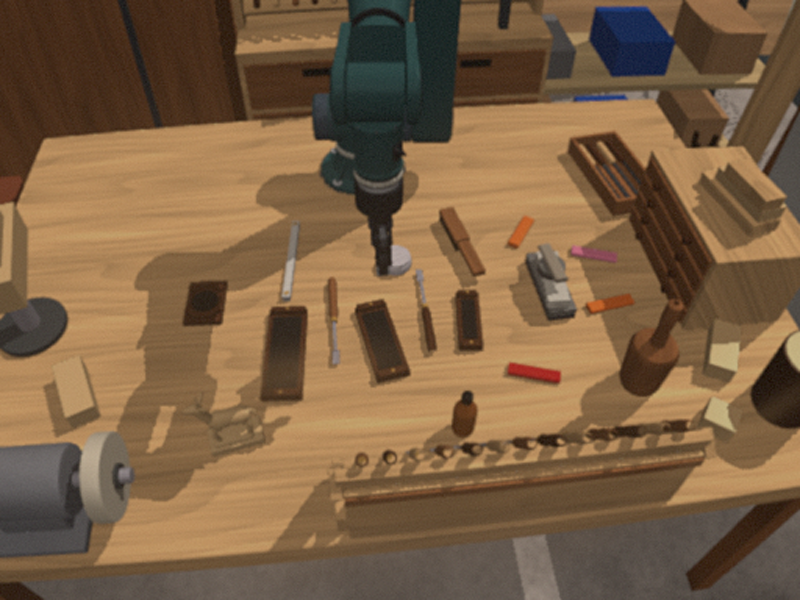

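View pics/a_side.png

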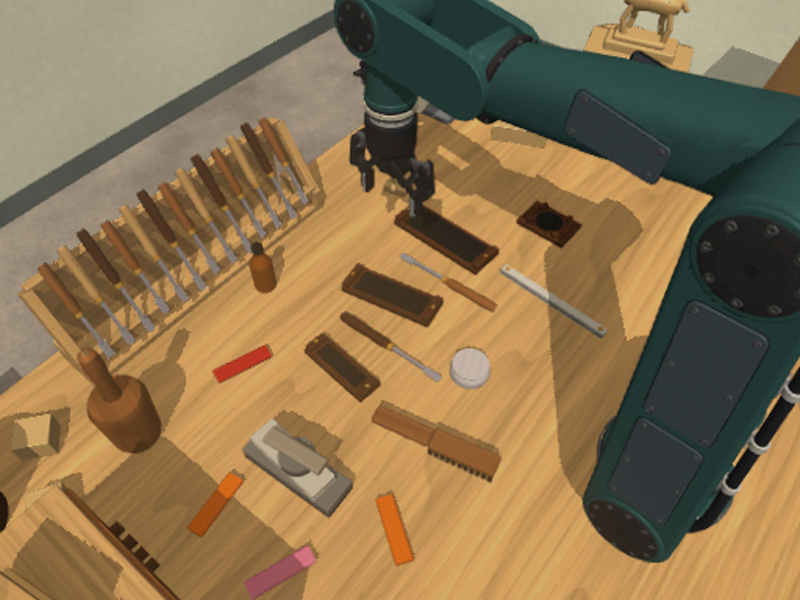

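View pics/a_wrist.png

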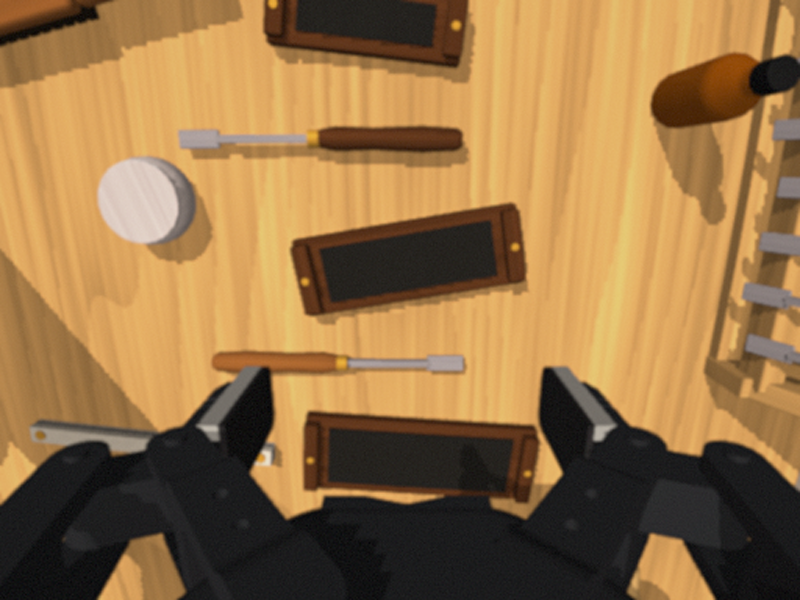

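```bash
cat > h.py <<'E'
from bench import r,camera,calibration
import cv2,numpy as np
from scipy.spatial.transform import Rotation as R
def K(c):
    f=192/np.tan(np.radians(c["vertical_fov"])/2); return np.array([[f,0,c["cx"]],[0,f,c["cy"]],[0,0,1.]])
def px2w(c,uv,z):
    uv=np.array(uv,float).reshape(-1,1,2)
    n=cv2.undistortPoints(uv,K(c),c["distortion"]).reshape(-1,2)
    d=np.c_[n,np.ones(len(n))]@c["view"][:3,:3]
    o=-c["view"][:3,:3].T@c["view"][:3,3]
    return o+d*((np.broadcast_to(z,len(d))-o[2])/d[:,2])[:,None]
def w2px(c,P):
    P=np.array(P,float).reshape(-1,1,3)
    return cv2.projectPoints(P,cv2.Rodrigues(c["view"][:3,:3])[0],c["view"][:3,3],K(c),c["distortion"])[0].reshape(-1,2)
def crop(im,u0,v0,w,h,s,name):
    o=cv2.resize(im[v0:v0+h,u0:u0+w,::-1],None,fx=s,fy=s,interpolation=cv2.INTER_CUBIC); cv2.imwrite("pics/"+name,o)
def plan(x,y,z,yaw):
    """yaw: world direction (deg) of the tool x; tool down. prints tx ty tz(cm) turn(deg)"""
    s=r.state(); M=R.from_rotvec(s["eef_rot"])
    d=M.inv().apply(np.array([x,y,z])-s["position"])/10
    T=R.from_euler('z',yaw,degrees=True)*R.from_rotvec([np.pi,0,0])
    rel=(M.inv()*T).as_rotvec(degrees=True)
    print("t=%.2f pos"%s["time_s"],np.round(s["position"],1),"F",np.round(s["force"],1),"w %.1f"%s["width"],"| shift",np.round(d,2),"turn",np.round(rel,1))
E
python3 - <<'E'
from h import *
im=camera("scene"); crop(im,325,145,75,65,8,"b_scene.png")
im=camera("side"); crop(im,150,255,90,85,7,"b_side.png")
c=calibration("scene");print(px2w(c,np.array([[540,280],[555,305]])*.64,0))
c=calibration("side");print(px2w(c,np.array([[298,470]])*.64,0))
c=calibration("wrist")
E
```

```text
[[424.31080684 353.46181388   0.        ]
 [496.53735538 367.34411479   0.        ]]
[[448.77967096 358.64600167   0.        ]]
```

View pics/b_scene.png

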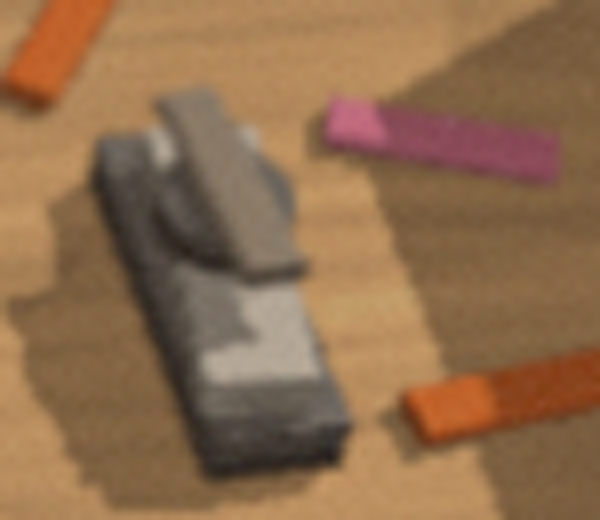

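View pics/b_side.png

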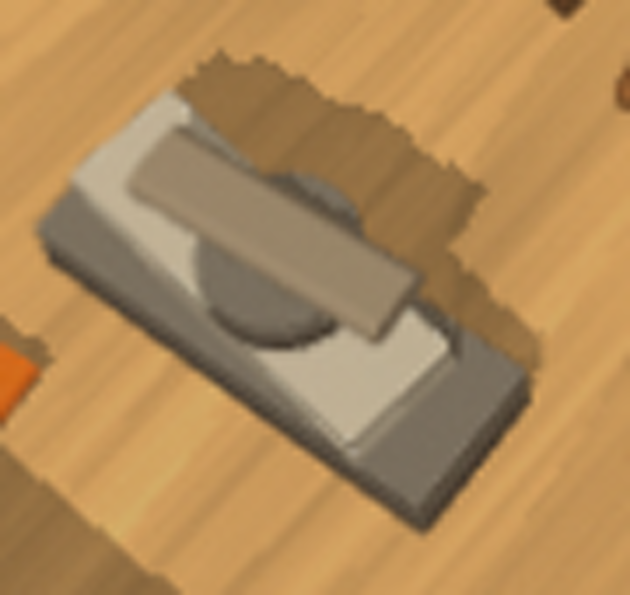

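```bash
python3 - <<'E'
from h import *
def rep(c,pts,s,o,z,n):
    P=px2w(c,np.array(pts)/s+np.array(o),z); m=P.mean(0)
    e=[np.linalg.norm(P[i]-P[(i+1)%4])for i in range(4)]
    L=P[1]+P[2]-P[0]-P[3] if e[0]>e[1] else P[2]+P[3]-P[0]-P[1]
    print(n,m.round(1),"sides",np.round(e,1),"ang %.1f"%(np.degrees(np.arctan2(L[1],L[0]))%180))
s=calibration("side"); c=calibration("scene"); w=calibration("wrist")
rep(s,[(183,128),(418,275),(378,340),(130,185)],7,(150,255),82,"slip side")
rep(c,[(155,100),(215,90),(305,262),(245,273)],8,(325,145),82,"slip scene")
rep(s,[(175,92),(448,345),(350,450),(75,180)],7,(150,255),50,"fine side")
rep(s,[(38,230),(172,92),(530,385),(425,520)],7,(150,255),28,"coarse side")
rep(c,[(100,145),(345,425),(205,465)]+[(245,130)],8,(325,145),28,"coarse scene")
# holders, board outline z=12, in 800-wide pictures
f=1.5625
rep(w,[(268,35),(463,65),(470,0),(270,0)],f,(0,0),12,"slip?")
rep(w,[(294,242),(516,205),(524,282),(312,313)],f,(0,0),12,"fine?")
rep(w,[(308,412),(537,428),(530,500),(304,487)],f,(0,0),12,"coarse?")
rep(w,[(320,262),(494,221),(502,271),(330,303)],f,(0,0),14,"fine pad")
rep(w,[(329,430),(511,442),(506,492),(326,486)],f,(0,0),14,"coarse pad")
rep(c,[(188,282),(228,284),(222,325),(183,324)],f,(0,0),12,"puck scene")
rep(s,[(533,200),(582,224),(565,245),(517,220)],f,(0,0),12,"puck side")
rep(c,[(457,292),(478,292),(482,348),(458,350)],f,(0,0),12,"slip scene")
rep(c,[(270,308),(307,308),(302,398),(263,398)],f,(0,0),12,"coarse scene")
rep(c,[(357,307),(384,300),(409,374),(379,382)],f,(0,0),12,"fine scene")
E
```

```text
slip side [439.7 358.7  82. ] sides [95.9 24.7 99.8 25.6] ang 5.8
slip scene [449.5 359.6  82. ] sides [26.1 97.1 25.2 97.2] ang 6.5
fine side [449.9 361.8  50. ] sides [135.5  46.1 137.6  45.3] ang 175.2
coarse side [442.2 360.5  28. ] sides [ 66.9 169.9  55.9 171.6] ang 0.4
coarse scene [457.6 364.4  28. ] sides [172.3  62.2 188.7  64. ] ang 179.4
slip? [522.4 171.9  12. ] sides [144.6  43.6 143.9  23.4] ang 175.8
fine? [554.1  -3.   12. ] sides [180.8  63.9 179.8  61.5] ang 9.1
coarse? [ 564.1 -190.1   12. ] sides [209.7  79.8 218.8  81.7] ang 175.8
fine pad [554.1  -5.4  14. ] sides [144.2  41.6 145.   35.5] ang 12.2
coarse pad [ 562.1 -194.2   14. ] sides [167.5  55.3 172.2  61.3] ang 176.8
puck scene [ 423.6 -352.4   12. ] sides [ 87.5 110.8  80.3 115. ] ang 178.7
puck side [ 411.2 -355.7   12. ] sides [117.3  76.4 113.4  75.1] ang 179.3
slip scene [524.7 178.8  12. ] sides [ 43.7 144.8  47.1 149.6] ang 171.8
coarse scene [ 562.9 -186.6   12. ] sides [ 75.8 215.3  71.8 216. ] ang 176.8
fine scene [554.8   0.9  12. ] sides [ 57.8 189.7  58.8 188.6] ang 8.6
```

```bash
python3 - <<'E'
from h import *
plan(445,360,256,96)
E
```

```text
t=0.25 pos [549.8   0.  255.7] F [ 0.6  0.5 -0. ] w 85.4 | shift [-1.048e+01 -3.600e+01 -1.000e-02] turn [ -0.1   0.  -96. ]
```

{"name": "move_arm", "arguments": {
  "motion": [
    [[8.5, -1.3, -4.5, 0, -10], [8.5, -2.6, -9, 0, -20], [8.5, -3.9, -13.5, 0, -30], [8.5, -5.2, -18, 0, -40], [8.5, -6.5, -22.5, 0, -50], [8.5, -7.8, -27, 0, -60], [8.5, -9.1, -31.5, 0, -70], [8.5, -10.5, -36, 0, -80]]
  ]
}}

```text
time_s: 1.25
position: [444.2, 361.4, 255.8]
eef_rot: [-2.4, -2.026, 0.001]
force: [-0.2, -0.5, 0.1]
width: 85.1
```

```bash
python3 - <<'E'
from h import *
plan(445,360,256,96)
E
```

```text
t=1.25 pos [444.2 361.4 255.8] F [-0.2 -0.5  0.1] w 85.1 | shift [-0.12  0.1  -0.03] turn [ -0.1   0.  -15.7]
```

{"name": "move_arm", "arguments": {
  "motion": [
    [[6, 0, 0, 0, -8], [5, -0.1, 0.1, 0, -15.5], [5, -0.1, 0.1, 0, -15.5]]
  ]
}}

```text
time_s: 1.62
position: [444.9, 360.4, 255.5]
eef_rot: [-2.107, -2.33, 0.002]
force: [-0.5, -0.4, 0.0]
width: 49.9
```

```bash
python3 - <<'E'
from h import *
plan(445,360,256,96)
c=calibration("wrist"); im=camera("wrist"); np.save("c.npy",c["view"])
cv2.imwrite("pics/c_full.png",cv2.resize(im[:,:,::-1],(800,600),interpolation=cv2.INTER_CUBIC))
E
```

```text
t=1.62 pos [444.9 360.4 255.5] F [-0.5 -0.4  0. ] w 49.9 | shift [-0.04  0.01 -0.05] turn [-0.1  0.  -0.2]
```

View pics/c_full.png

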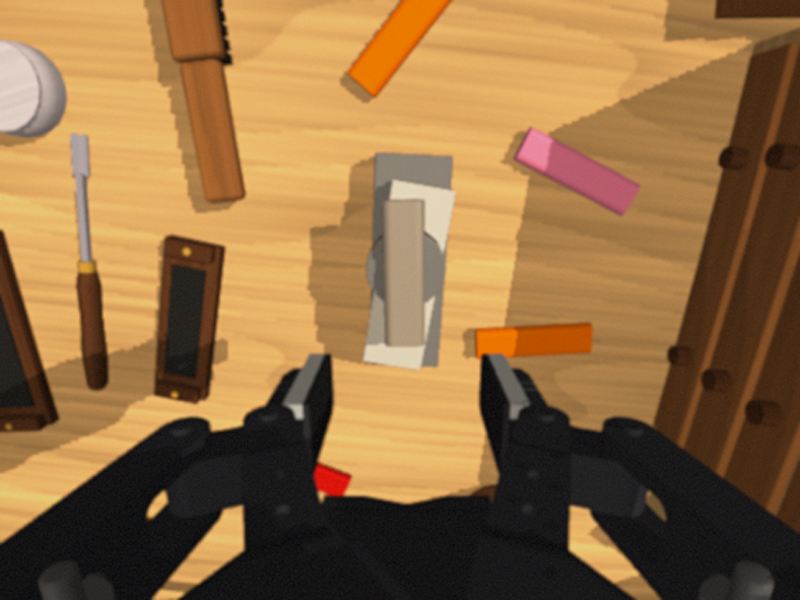

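```bash
cat >> h.py <<'E'
def rep(c,pts,s,o,z,n):
    P=px2w(c,np.array(pts)/s+np.array(o),z); m=P.mean(0)
    e=[np.linalg.norm(P[i]-P[(i+1)%4])for i in range(4)]
    L=P[1]+P[2]-P[0]-P[3] if e[0]>e[1] else P[2]+P[3]-P[0]-P[1]
    print(n,m.round(1),"sides",np.round(e,1),"ang %.1f"%(np.degrees(np.arctan2(L[1],L[0]))%180))
f=1.5625
E
python3 - <<'E'
from h import *
c=calibration("wrist")
rep(c,[(385,200),(423,200),(424,346),(386,346)],f,(0,0),82,"slip")
rep(c,[(392,180),(455,192),(420,369),(364,361)],f,(0,0),50,"fine")
rep(c,[(377,154),(453,157),(437,366),(363,365)],f,(0,0),28,"coarse")
rep(c,[(165,236),(224,246),(206,402),(156,396)],f,(0,0),12,"slipholder")
rep(c,[(168,262),(205,267),(196,378),(167,376)],f,(0,0),14,"slippad")
print(px2w(c,np.array([[405,268]])/f,70))
E
python3 - <<'E'
import sys; sys.path.insert(0,'.')
import os; os.chdir('.')
from h import *
im=camera("wrist"); crop(im,85,140,75,130,4.6,"d_slip.png"); crop(im,225,90,80,160,3.7,"d_pile.png")
E
```

```text
slip [444.7 359.7  82. ] sides [24.2 99.6 26.4 99.6] ang 6.1
fine [455.  362.5  50. ] sides [ 45.1 137.5  44.3 138.7] ang 176.1
coarse [449.5 362.   28. ] sides [ 56.1 167.5  61.9 169.1] ang 1.8
slipholder [521.4 179.4  12. ] sides [ 48.8 145.5  45.8 147.8] ang 173.6
slippad [519.7 177.5  14. ] sides [ 30.8 102.2  26.1 103.9] ang 175.6
[[441.67550192 359.66319145  70.        ]]
```

View pics/d_pile.png

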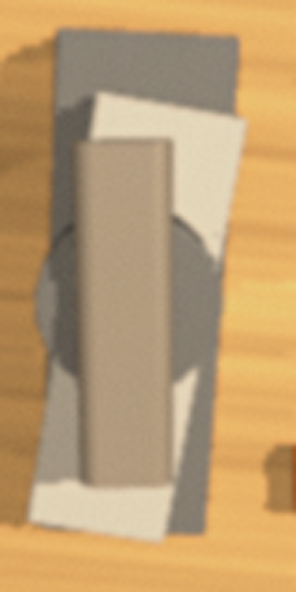

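View pics/d_slip.png

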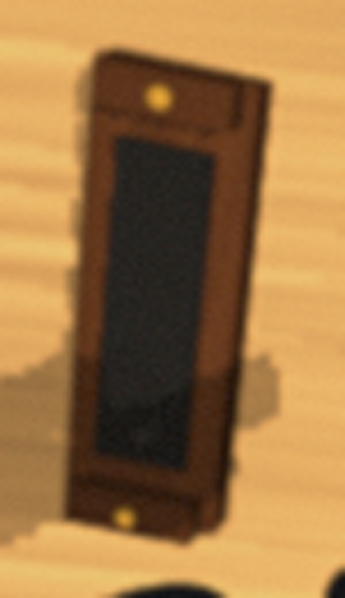

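{"name": "move_arm", "arguments": {
  "motion": [
    [[4.5, 0, 0, 3, 0], [4.5, 0, 0, 6, 0], [4.5, 0, 0, 9, 0], [4.5, 0, 0, 11.5, 0], [4.5, 0, 0, 13.5, 0], [4.5, 0, 0, 14.5, 0], [4.5, 0, 0, 15, 0], [4.5, 0, 0, 15, 0]]
  ]
}}

```text
time_s: 2.72
position: [445.1, 360.2, 106.1]
eef_rot: [-2.108, -2.328, 0.0]
force: [0.1, 1.0, -1.7]
width: 45.1
```

```bash
python3 - <<'E'
from h import *
plan(445,360,98,96)
im=camera("wrist")
cv2.imwrite("pics/e_w.png",cv2.resize(im[:,:,::-1],(800,600),interpolation=cv2.INTER_CUBIC))
crop(camera("side"),140,180,120,150,4,"e_side.png")
E
```

```text
t=2.73 pos [445.1 360.2 106.1] F [ 0.1  1.  -1.7] w 45.1 | shift [-0.02 -0.01  0.81] turn [-0.  -0.  -0.3]
```

View pics/e_w.png

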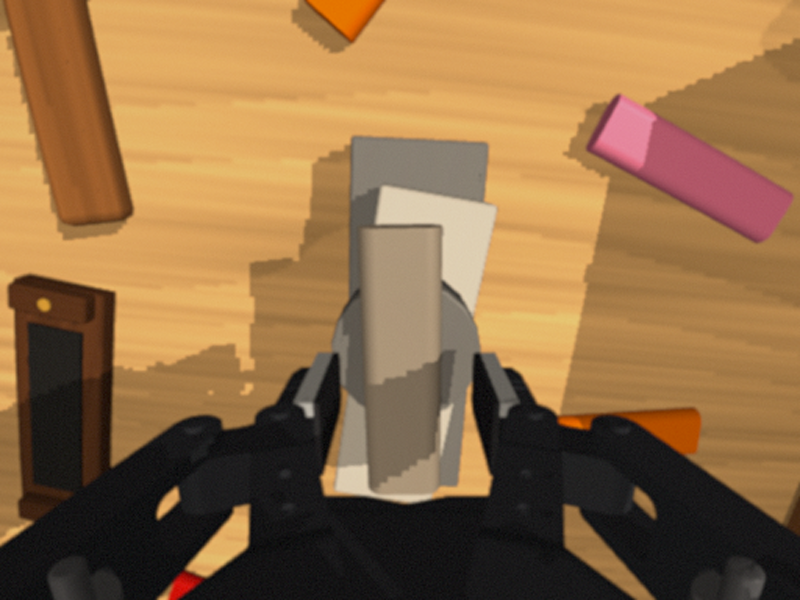

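View pics/e_side.png

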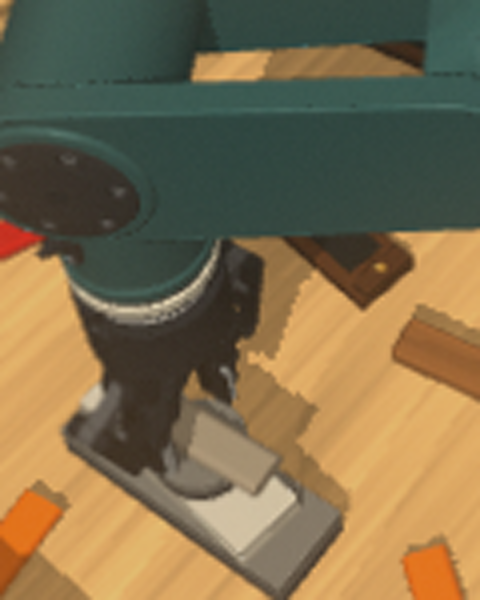

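{"name": "move_arm", "arguments": {
  "motion": [
    [[4.5, 0, 0, 0.4, 0], [4.5, 0, 0, 0.8, 0], [4.0, 0, 0, 0.8, 0], [3.4, 0, 0, 0.8, 0], [2.9, 0, 0, 0.8, 0], [2.4, 0, 0, 0.8, 0], [2.4, 0, 0, 0.8, 0], [2.4, 0, 0, 0.8, 0]]
  ]
}}

```text
time_s: 3.82
position: [445.6, 360.7, 99.1]
eef_rot: [-2.108, -2.329, -0.003]
force: [0.0, 0.1, 2.9]
width: 25.0
```

{"name": "move_arm", "arguments": {
  "motion": [
    [[1.8, 0, 0, 0, 0], [1.8, 0, 0, 0, 0], [1.8, 0, 0, 0, 0]]
  ]
}}

```text
time_s: 4.2
position: [445.6, 360.7, 99.2]
eef_rot: [-2.108, -2.329, -0.003]
force: [0.9, 0.2, 2.0]
width: 25.0
```

```bash
python3 - <<'E'
from h import *
plan(445,360,98,96)
im=camera("wrist")
cv2.imwrite("pics/f_w.png",cv2.resize(im[:,:,::-1],(800,600),interpolation=cv2.INTER_CUBIC))
E
```

```text
t=4.20 pos [445.6 360.7  99.2] F [0.9 0.2 2. ] w 25.0 | shift [-0.06 -0.07  0.12] turn [ 0.1 -0.1 -0.3]
```

View pics/f_w.png

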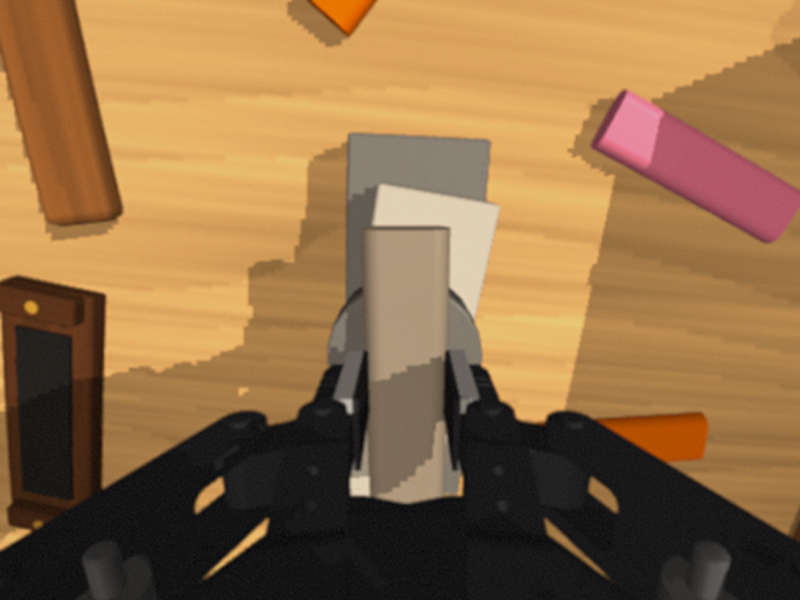

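```bash
python3 - <<'E'
from h import *
s=r.state(); M=R.from_rotvec(s["eef_rot"]); c=calibration("wrist")
for t in (6,12,16,19,22,25):
    P=s["position"]+M.apply([[sx*12.5,sy,t] for sx in(-1,1) for sy in (-11,11)])
    print(t,(w2px(c,P)*f).round().tolist())
crop(camera("wrist"),195,200,120,130,4.6,"g.png")
E
```

```text
6 [[363.0, 367.0], [365.0, 431.0], [447.0, 367.0], [445.0, 431.0]]
12 [[365.0, 359.0], [367.0, 421.0], [445.0, 359.0], [443.0, 421.0]]
16 [[366.0, 354.0], [368.0, 415.0], [444.0, 354.0], [442.0, 415.0]]
19 [[367.0, 350.0], [368.0, 410.0], [443.0, 350.0], [442.0, 410.0]]
22 [[368.0, 347.0], [369.0, 406.0], [443.0, 347.0], [441.0, 406.0]]
25 [[368.0, 343.0], [370.0, 401.0], [442.0, 343.0], [440.0, 401.0]]
```

View pics/g.png

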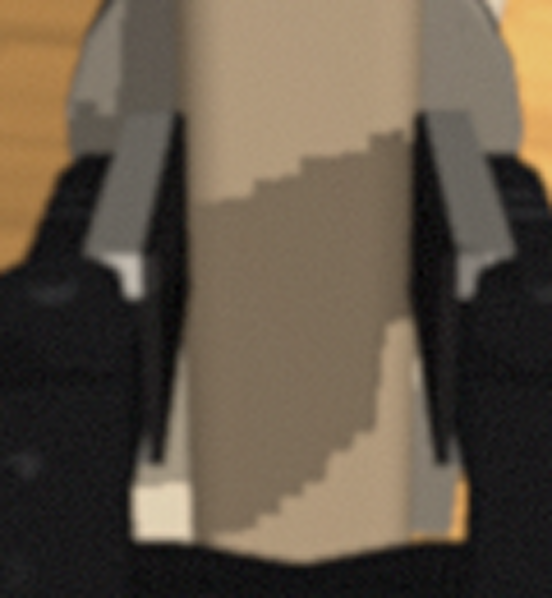

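{"name": "move_arm", "arguments": {
  "motion": [
    [[3.6, 0, 0, 0, 0], [3.6, 0, 0, 0, 0], [3.6, 0, 0, 0.3, 0], [3.6, 0, 0, 0.6, 0], [3.0, 0, 0, 0.6, 0], [2.5, 0, 0, 0.6, 0], [2.2, 0, 0, 0.6, 0], [2.2, 0, 0, 0.6, 0]]
  ]
}}

```text
time_s: 5.3
position: [446.5, 360.6, 95.1]
eef_rot: [2.108, 2.328, 0.006]
force: [-1.1, -2.1, 6.6]
width: 25.2
```

```bash
python3 - <<'E'
from h import *
plan(445,360,98,96)
crop(camera("wrist"),195,100,120,200,3,"g2.png")
crop(camera("side"),140,240,120,100,6,"g2s.png")
E
```

```text
t=5.30 pos [446.5 360.6  95.1] F [-1.1 -2.1  6.6] w 25.2 | shift [-0.04 -0.15 -0.29] turn [ 0.2 -0.1 -0.3]
```

View pics/g2.png

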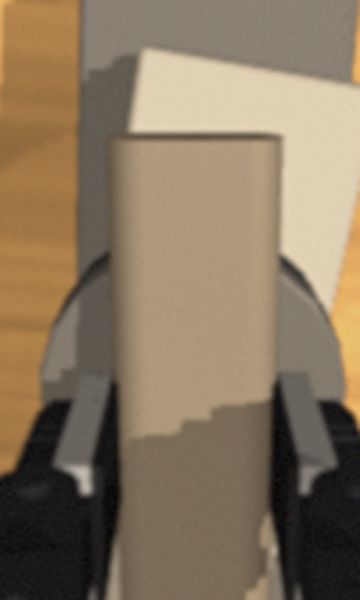

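View pics/g2s.png

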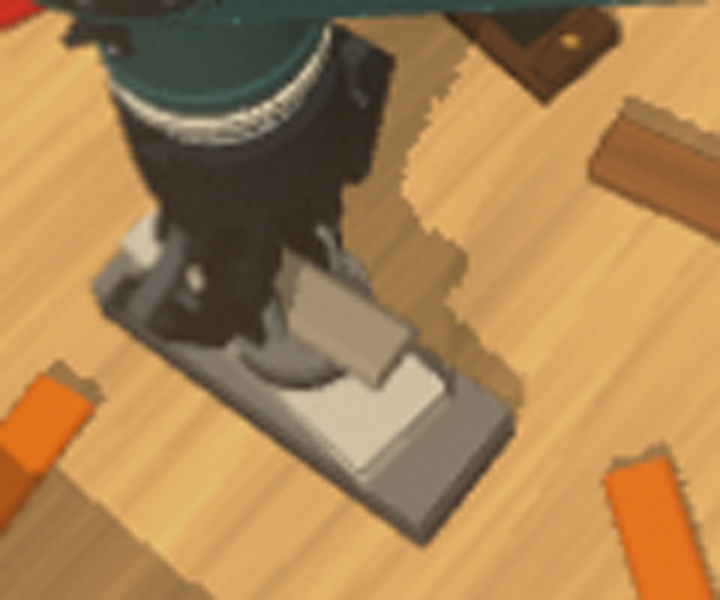

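{"name": "move_arm", "arguments": {
  "motion": [
    [[3.4, 0, 0, 0, 0], [3.4, 0, 0, 0, 0], [3.4, 0, -0.1, -0.25, 0], [3.0, 0, -0.1, -0.25, 0], [2.5, 0, -0.1, -0.25, 0], [2.1, 0, -0.1, -0.25, 0], [1.9, 0, -0.1, -0.25, 0], [1.9, 0, -0.1, -0.25, 0]]
  ]
}}

```text
time_s: 6.4
position: [445.7, 360.6, 97.9]
eef_rot: [2.107, 2.328, 0.007]
force: [0.4, -1.0, 1.6]
width: 25.2
```

Force settled. Lift slowly and look.

{"name": "move_arm", "arguments": {
  "motion": [
    [[1.9, 0, 0, -0.3, 0], [1.9, 0, 0, -0.8, 0], [1.9, 0, 0, -1.5, 0], [1.9, 0, 0, -2.5, 0], [1.9, 0, 0, -4, 0], [1.9, 0, 0, -6, 0], [1.9, 0, 0, -8, 0], [1.9, 0, 0, -8, 0]]
  ]
}}

```text
time_s: 7.4
position: [446.6, 361.3, 181.2]
eef_rot: [2.106, 2.326, 0.016]
force: [-0.4, 0.3, -1.0]
width: 25.0
```

```bash
python3 - <<'E'
from h import *
plan(521,178.5,170,85)
cv2.imwrite("pics/h_w.png",cv2.resize(camera("wrist")[:,:,::-1],(800,600),interpolation=cv2.INTER_CUBIC))
crop(camera("side"),140,200,120,140,4,"hs.png")
E
```

```text
t=7.40 pos [446.6 361.3 181.2] F [-0.4  0.3 -1. ] w 25.0 | shift [-18.93   5.59   1.09] turn [ 0.5 -0.3 10.7]
```

View pics/h_w.png

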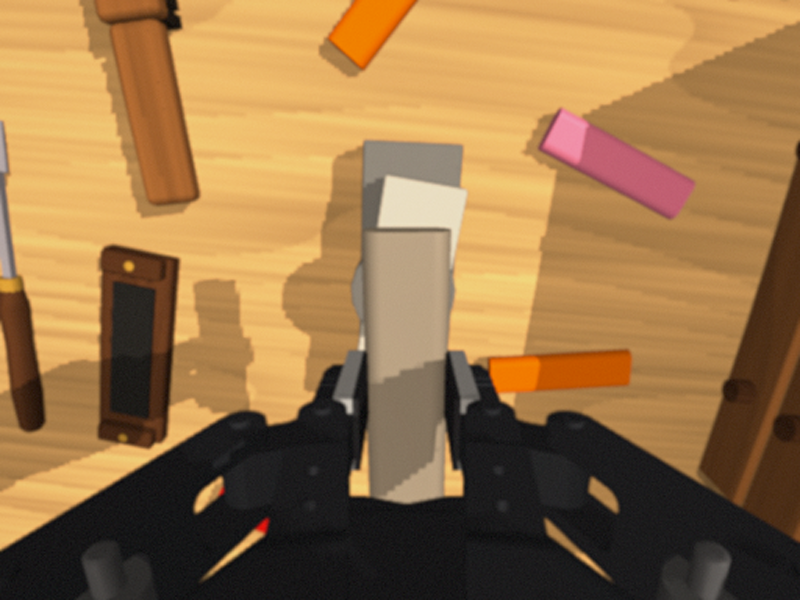

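View pics/hs.png

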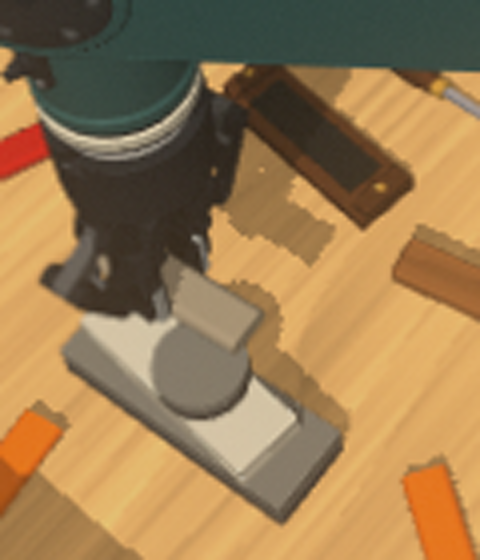

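```bash
python3 - <<'E'
from h import *
c=calibration("wrist"); c["view"]=np.load("c.npy")
rep(c,[(117,138),(215,155),(185,468),(97,455)],4.6,(85,140),14,"pad")
rep(c,[(98,55),(268,82),(222,530),(65,517)],4.6,(85,140),12,"board")
plan(521,178,181,84)
E
```

```text
pad [520.6 178.4  14. ] sides [27.8 98.4 26.8 99. ] ang 173.9
board [520.6 180.   12. ] sides [ 47.7 141.2  48.8 145.3] ang 173.6
t=7.50 pos [445.3 360.5 178.2] F [ 1.1 -0.2 -0.4] w 25.4 | shift [-18.91   5.72  -0.29] turn [ 0.3 -0.1 11.7]
```

{"name": "move_arm", "arguments": {
  "motion": [
    [[1.9, -3, 0.9, 0, 2], [1.9, -6.5, 2, 0, 4.5], [1.9, -10, 3.1, 0, 7], [1.9, -13.5, 4.2, 0, 9.5], [1.9, -16.5, 5, 0, 11], [1.9, -18.3, 5.5, 0, 11.7], [1.9, -18.9, 5.7, 0, 11.7], [1.9, -18.9, 5.7, 0, 11.7]]
  ]
}}

```text
time_s: 8.5
position: [520.6, 178.3, 177.7]
eef_rot: [2.334, 2.102, 0.008]
force: [-0.3, 0.2, -1.6]
width: 25.3
```

```bash
python3 - <<'E'
from h import *
plan(520.8,178.7,90,83.9)
cv2.imwrite("pics/i_w.png",cv2.resize(camera("wrist")[:,:,::-1],(800,600),interpolation=cv2.INTER_CUBIC))
E
```

```text
t=8.50 pos [520.6 178.3 177.7] F [-0.3  0.2 -1.6] w 25.3 | shift [ 0.01 -0.01  8.77] turn [ 0.2 -0.2  0.1]
```

View pics/i_w.png

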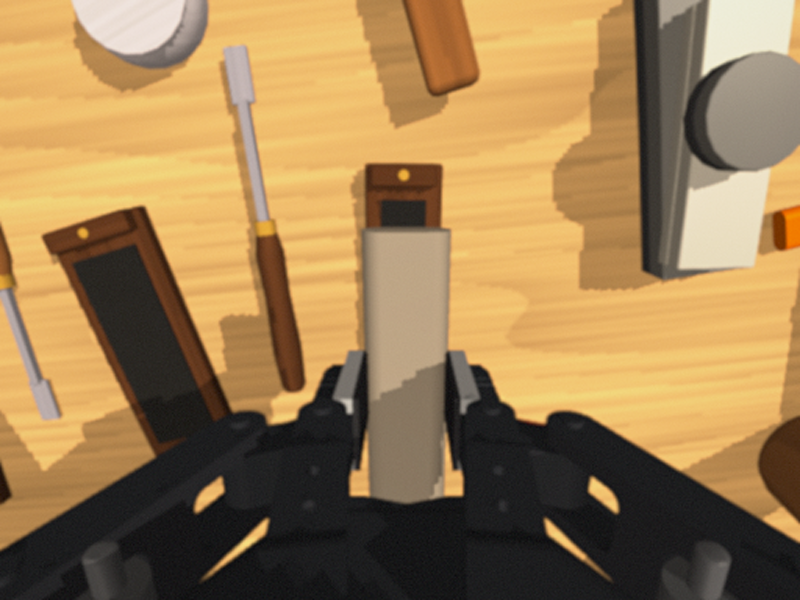

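{"name": "move_arm", "arguments": {
  "motion": [
    [[1.9, 0, 0, 3, 0], [1.9, 0, 0, 6, 0], [1.9, 0, 0, 8.5, 0], [1.9, 0, 0, 10.5, 0], [1.9, 0, 0, 11.5, 0], [1.9, 0, 0, 12, 0], [1.9, 0, 0, 12, 0]]
  ]
}}

```text
time_s: 9.43
position: [521.2, 179.4, 58.2]
eef_rot: [2.333, 2.103, 0.009]
force: [0.3, 0.8, -0.8]
width: 25.2
```

```bash
python3 - <<'E'
from h import *
plan(520.8,178.7,42,83.9)
cv2.imwrite("pics/j_w.png",cv2.resize(camera("wrist")[:,:,::-1],(800,600),interpolation=cv2.INTER_CUBIC))
crop(camera("side"),170,190,100,90,7,"j_s.png")
crop(camera("scene"),260,165,80,80,7,"j_c.png")
E
```

```text
t=9.43 pos [521.2 179.4  58.2] F [ 0.3  0.8 -0.8] w 25.2 | shift [-0.08 -0.04  1.62] turn [ 0.2 -0.2  0.2]
```

View pics/j_w.png

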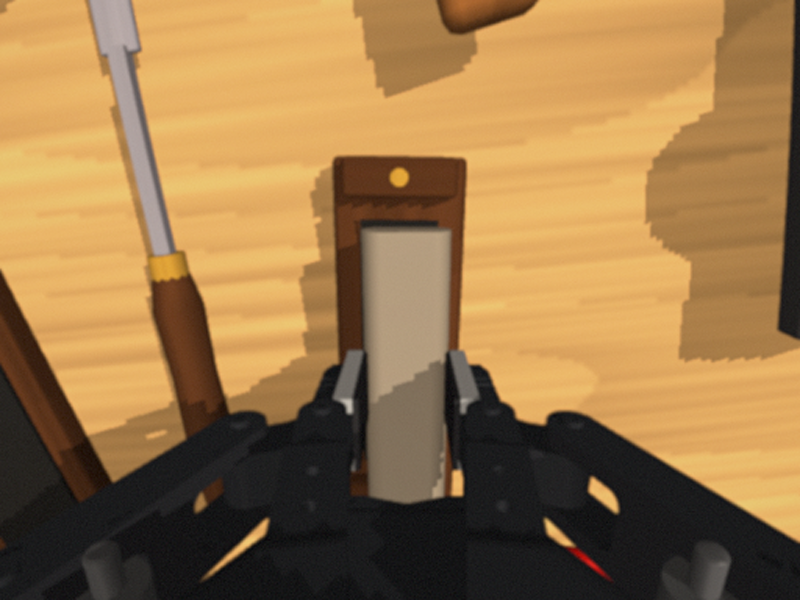

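View pics/j_s.png

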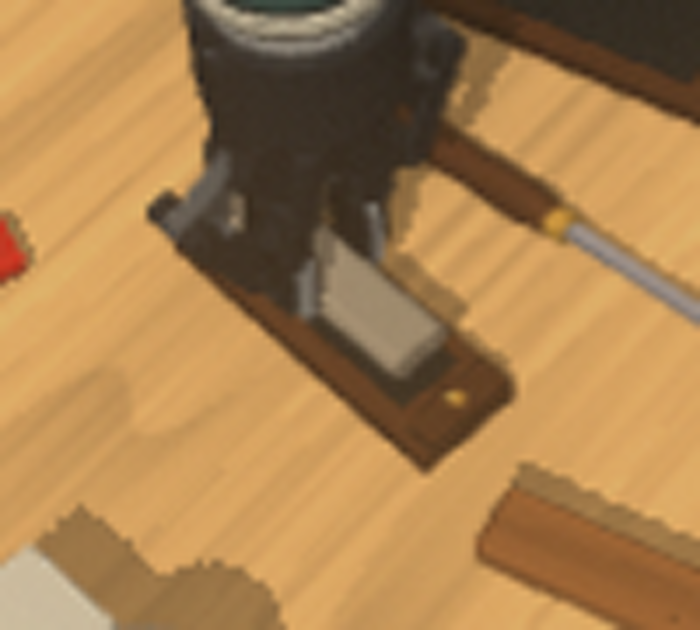

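View pics/j_c.png

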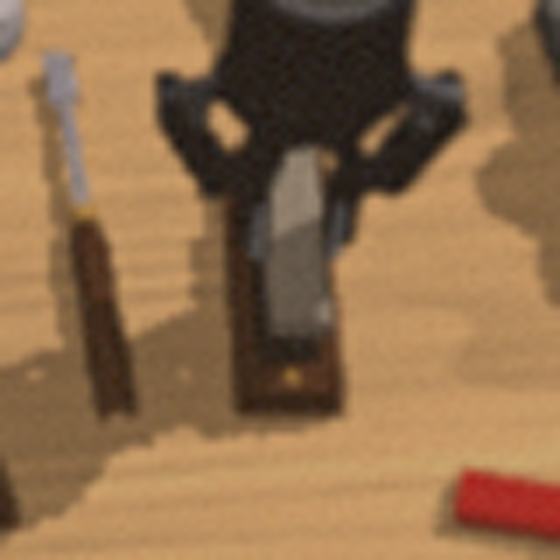

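```bash
python3 - <<'E'
from h import *
c=calibration("wrist")
A=px2w(c,np.array([[362,228],[450,230]])/f,42.3); B=px2w(c,np.array([[359,221],[440,222]])/f,14)
print(A,B,A.mean(0),B.mean(0))
d=np.array([np.cos(np.radians(173.9)),np.sin(np.radians(173.9))])
print("pad centre",B.mean(0)[:2]-50*d,"slip centre(ang 174)",A.mean(0)[:2]-50*d)
E
```

```text
[[469.50894147 172.03444704  42.3       ]
 [472.80653128 198.01683012  42.3       ]] [[470.2107727  168.2956958   14.        ]
 [473.57485458 197.17876798  14.        ]] [471.15773637 185.02563858  42.3       ] [471.89281364 182.73723189  14.        ]
pad centre [521.60971085 177.42402832] slip centre(ang 174) [520.87463358 179.71243501]
```

{"name": "move_arm", "arguments": {
  "motion": [
    [[1.9, -0.1, 0, 0.5, 0], [1.9, -0.15, 0, 0.9, 0], [1.9, -0.15, 0, 1.2, 0], [1.9, -0.15, 0, 1.4, 0], [1.9, -0.15, 0, 1.5, 0], [1.9, -0.15, 0, 1.55, 0], [1.9, -0.15, 0, 1.6, 0]]
  ]
}}

```text
time_s: 10.45
position: [521.7, 177.9, 42.9]
eef_rot: [2.333, 2.102, 0.011]
force: [0.3, 0.0, -0.7]
width: 25.2
```

{"name": "move_arm", "arguments": {
  "motion": [
    [[1.9, 0, 0, 0.05, 0], [1.9, 0, 0, 0.1, 0], [1.9, 0, 0, 0.1, 0]]
  ]
}}

```text
time_s: 10.82
position: [521.7, 177.9, 42.0]
eef_rot: [2.333, 2.102, 0.011]
force: [0.4, -0.3, -0.6]
width: 25.2
```

{"name": "move_arm", "arguments": {
  "motion": [
    [[1.9, 0, 0, 0.05, 0], [1.9, 0, 0, 0.1, 0], [1.9, 0, 0, 0.1, 0]]
  ]
}}

```text
time_s: 11.2
position: [521.8, 177.9, 41.9]
eef_rot: [2.333, 2.102, 0.011]
force: [-1.3, -1.0, 4.6]
width: 25.1
```

{"name": "move_arm", "arguments": {
  "motion": [
    [[2.6, 0, 0, 0, 0], [3.0, 0, 0, 0, 0], [3.6, 0, 0, 0, 0], [4.2, 0, 0, 0, 0], [4.2, 0, 0, -0.5, 0], [4.2, 0, 0, -2.5, 0], [4.2, 0, 0, -6, 0], [4.2, 0, 0, -9, 0]]
  ]
}}

```text
time_s: 12.2
position: [521.4, 177.6, 133.5]
eef_rot: [2.332, 2.101, 0.013]
force: [0.5, -0.8, 0.2]
width: 42.0
```

```bash
python3 - <<'E'
from h import *
plan(444,360,180,90)
np.save("k.npy",calibration("wrist")["view"])
im=camera("wrist");cv2.imwrite("pics/k_w.png",cv2.resize(im[:,:,::-1],(800,600),interpolation=cv2.INTER_CUBIC))
crop(im,220,120,80,130,4.5,"k_c.png")
E
```

```text
t=12.20 pos [521.4 177.6 133.5] F [ 0.5 -0.8  0.2] w 42.0 | shift [17.35 -9.56 -4.64] turn [ 0.4 -0.2 -6. ]
```

View pics/k_w.png

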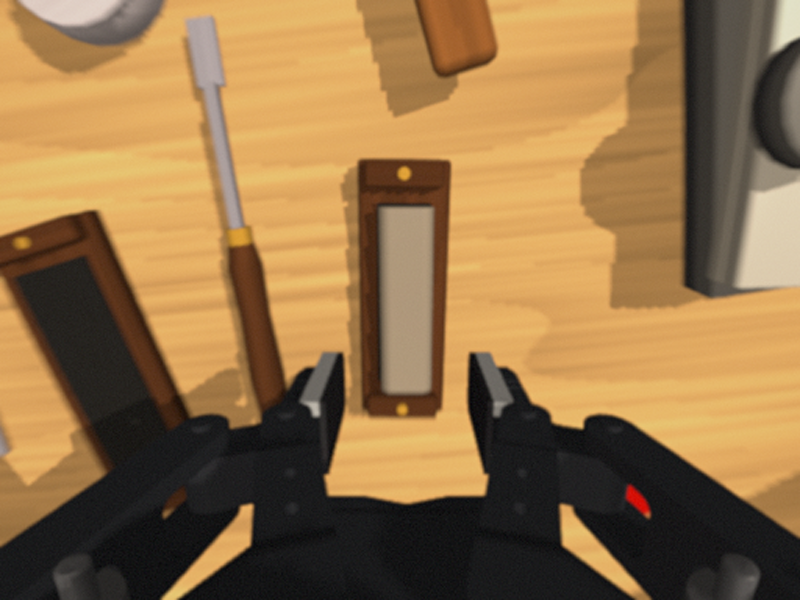

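View pics/k_c.png

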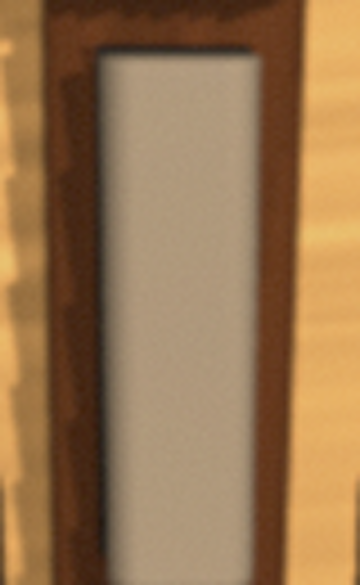

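```bash
python3 - <<'E'
from h import *
c=calibration("wrist")
for row in (150,400):
  a=[(100,262),(105,256)][row>200]; b=[(46,300),(50,293)][row>200]
  S=px2w(c,np.array([[a[0],row],[a[1],row]])/4.5+[220,120],20); B=px2w(c,np.array([[b[0],row],[b[1],row]])/4.5+[220,120],12)
  print(S.round(1).tolist(),B.round(1).tolist(),(S.mean(0)-B.mean(0)).round(2))
rep(c,[(379,206),(435,206),(432,395),(383,394)],f,(0,0),24,"slip")
rep(c,[(359,160),(450,161),(441,416),(368,415)],f,(0,0),16,"board")
E
```

```text
[[491.6, 168.4, 20.0], [494.7, 197.9, 20.0]] [[491.8, 157.6, 12.0], [496.8, 205.5, 12.0]] [-1.14  1.55  8.  ]
[[540.0, 163.5, 20.0], [543.1, 192.6, 20.0]] [[541.8, 151.8, 12.0], [546.9, 200.2, 12.0]] [-2.77  2.01  8.  ]
slip [528.6 179.8  24. ] sides [ 28.4 107.1  28.2 106.4] ang 174.3
board [526.6 178.6  16. ] sides [ 46.6 147.9  44.2 147.6] ang 174.1
```

{"name": "move_arm", "arguments": {
  "motion": [
    [[4.2, 0, 0, -3, 0], [5, 2.5, -1.4, -5, -1], [6, 5.5, -3, -6.6, -2], [7, 8.5, -4.7, -6.6, -3], [7.6, 11.5, -6.3, -6.6, -4], [7.6, 14.5, -8, -6.6, -5], [7.6, 17.3, -9.6, -6.6, -6], [7.6, 17.3, -9.6, -6.6, -6]]
  ]
}}

```text
time_s: 13.25
position: [444.2, 361.6, 204.3]
eef_rot: [2.212, 2.221, 0.024]
force: [-0.1, -0.3, 0.6]
width: 75.9
```

```bash
python3 - <<'E'
from h import *
plan(444,360,180,90)
np.save("l.npy",calibration("wrist")["view"])
im=camera("wrist");cv2.imwrite("pics/l_w.png",cv2.resize(im[:,:,::-1],(800,600),interpolation=cv2.INTER_CUBIC))
crop(im,205,80,110,190,3.1,"l_c.png")
E
```

```text
t=13.25 pos [444.2 361.6 204.3] F [-0.1 -0.3  0.6] w 75.9 | shift [-0.17 -0.06  2.43] turn [ 0.9 -0.3  0.2]
```

View pics/l_w.png

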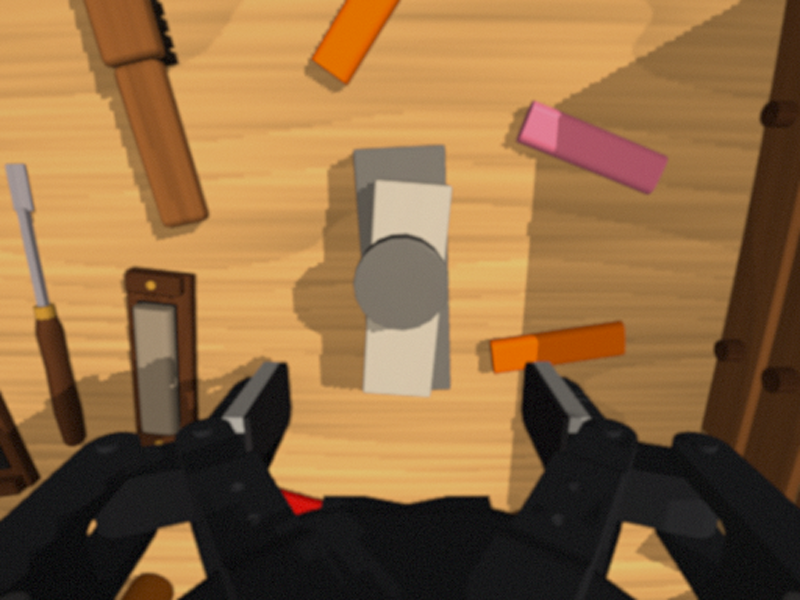

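View pics/l_c.png

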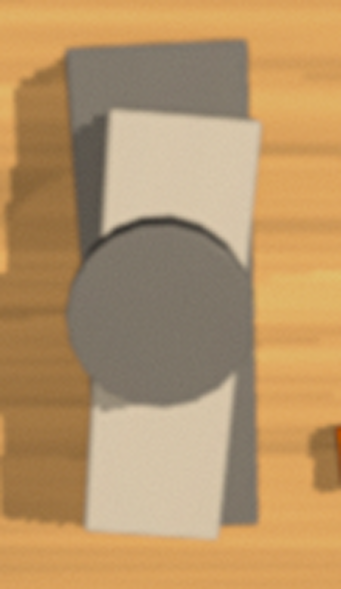

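```bash
python3 - <<'E'
from h import *
c=calibration("wrist")
P=px2w(c,np.array([[67,313],[251,313],[159,222],[159,405]])/3.1+[205,80],70); print(P.round(1), (P[:2].mean(0)+P[2:].mean(0))/2, P.mean(0).round(1))
rep(c,[(108,110),(260,122),(219,538),(86,528)],3.1,(205,80),50,"fine")
rep(c,[(68,50),(246,40),(257,524),(90,526)],3.1,(205,80),28,"coarse")
plan(444,360,180,90)
E
```

```text
[[441.8 331.6  70. ]
 [441.6 385.2  70. ]
 [415.1 358.4  70. ]
 [470.3 358.4  70. ]] [442.19215151 358.37322307  70.        ] [442.2 358.4  70. ]
fine [455.5 360.9  50. ] sides [ 45.2 138.2  45.4 137.8] ang 176.0
coarse [449.4 360.4  28. ] sides [ 56.  168.7  61.2 166.2] ang 2.1
t=13.30 pos [444.8 360.4 204.3] F [ 0.2 -0.1  0.4] w 75.9 | shift [-0.05 -0.12  2.43] turn [ 0.9 -0.3  0.1]
```

```bash
python3 - <<'E'
from h import *
plan(442.5,359.2,79,90)
E
```

```text
t=13.30 pos [444.8 360.4 204.3] F [ 0.2 -0.1  0.4] w 75.9 | shift [-0.18 -0.44 12.52] turn [ 0.9 -0.3  0.1]
```

{"name": "move_arm", "arguments": {
  "motion": [
    [[7.6, -0.1, -0.1, 3, 0], [7.6, -0.2, -0.2, 6, 0], [7.6, -0.2, -0.3, 9, 0], [7.6, -0.2, -0.4, 11, 0], [7.6, -0.2, -0.4, 12, 0], [7.6, -0.2, -0.4, 12.5, 0], [7.2, -0.2, -0.4, 12.5, 0], [6.6, -0.2, -0.4, 12.5, 0]]
  ]
}}

```text
time_s: 14.3
position: [443.5, 359.4, 80.3]
eef_rot: [2.213, 2.218, 0.027]
force: [0.4, 0.9, -0.6]
width: 65.9
```

```bash
python3 - <<'E'
from h import *
plan(442.5,359.2,79,90)
im=camera("wrist");cv2.imwrite("pics/m_w.png",cv2.resize(im[:,:,::-1],(800,600),interpolation=cv2.INTER_CUBIC))
E
```

```text
t=14.30 pos [443.5 359.4  80.3] F [ 0.4  0.9 -0.6] w 65.9 | shift [-0.02 -0.1   0.13] turn [ 1.  -0.4  0.1]
```

View pics/m_w.png

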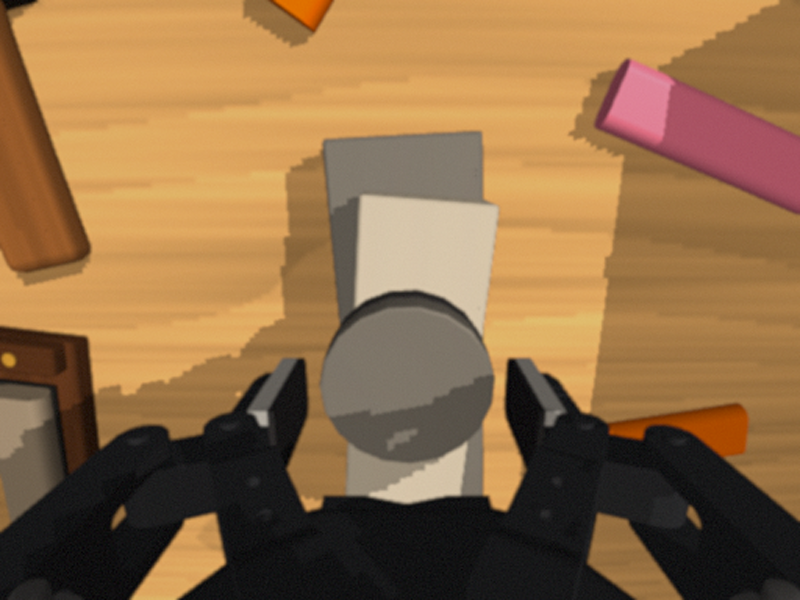

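{"name": "move_arm", "arguments": {
  "motion": [
    [[6.4, 0, -0.1, 0.1, 0], [6.1, 0, -0.1, 0.15, 0], [5.8, 0, -0.1, 0.15, 0], [5.5, 0, -0.1, 0.15, 0], [5.2, 0, -0.1, 0.15, 0], [5.0, 0, -0.1, 0.15, 0], [5.0, 0, -0.1, 0.15, 0]]
  ]
}}

```text
time_s: 15.22
position: [442.6, 359.6, 79.4]
eef_rot: [2.213, 2.218, 0.028]
force: [-1.9, 0.3, 6.0]
width: 53.6
```

{"name": "move_arm", "arguments": {
  "motion": [
    [[4.6, 0, 0, 0, 0], [4.6, 0, 0, -0.3, 0], [4.6, 0, 0, -1, 0], [4.6, 0, 0, -2, 0], [4.6, 0, 0, -4, 0], [4.6, 0, 0, -7, 0], [4.6, 0, 0, -10, 0], [4.6, 0, 0, -12, 0]]
  ]
}}

```text
time_s: 16.23
position: [440.9, 359.1, 202.1]
eef_rot: [2.212, 2.218, 0.033]
force: [-0.1, 0.3, -0.7]
width: 53.9
```

```bash
python3 - <<'E'
from h import *
plan(420,-354,200,90)
im=camera("wrist");cv2.imwrite("pics/n_w.png",cv2.resize(im[:,:,::-1],(800,600),interpolation=cv2.INTER_CUBIC))
E
```

```text
t=16.23 pos [440.9 359.1 202.1] F [-0.1  0.3 -0.7] w 53.9 | shift [-71.3   -2.27  -0.44] turn [ 1.2 -0.5  0.1]
```

View pics/n_w.png

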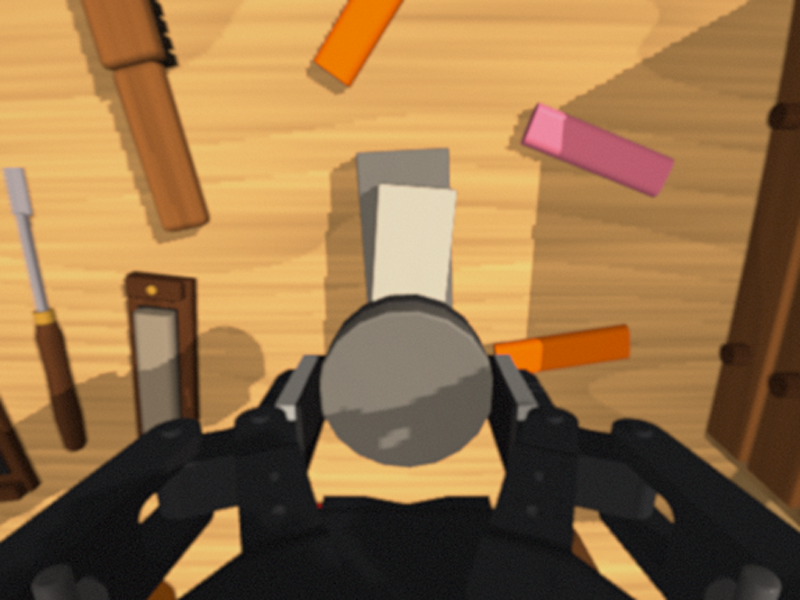

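{"name": "move_arm", "arguments": {
  "motion": [
    [[4.6, -3, -0.1, 0, 0], [4.6, -7.5, -0.2, 0, 0], [4.6, -12.5, -0.4, 0, 0], [4.6, -17.5, -0.6, 0, 0], [4.6, -22.5, -0.7, -0.1, 0], [4.6, -27.5, -0.9, -0.2, 0], [4.6, -32.5, -1.1, -0.2, 0], [4.6, -36, -1.2, -0.2, 0]]
  ]
}}

```text
time_s: 17.27
position: [430.3, -2.2, 202.8]
eef_rot: [2.213, 2.215, 0.04]
force: [0.5, -0.0, -1.1]
width: 53.8
```

{"name": "move_arm", "arguments": {
  "motion": [
    [[4.6, -3, -0.1, 0, 0], [4.6, -7, -0.2, 0, 0], [4.6, -11.5, -0.4, 0, 0], [4.6, -16, -0.6, 0, 0], [4.6, -20.5, -0.7, 0, 0], [4.6, -24, -0.8, 0, 0], [4.6, -26, -1, 0, 0], [4.6, -26, -1, 0, 0]]
  ]
}}

```text
time_s: 18.27
position: [420.4, -262.7, 199.5]
eef_rot: [2.215, 2.214, 0.041]
force: [-0.4, 0.4, -0.9]
width: 53.5
```

```bash
python3 - <<'E'
from h import *
plan(420,-354,200,90)
im=camera("wrist");cv2.imwrite("pics/o_w.png",cv2.resize(im[:,:,::-1],(800,600),interpolation=cv2.INTER_CUBIC))
E
```

```text
t=18.27 pos [ 420.4 -262.7  199.5] F [-0.4  0.4 -0.9] w 53.5 | shift [-9.13 -0.03 -0.16] turn [ 1.4 -0.7 -0. ]
```

View pics/o_w.png

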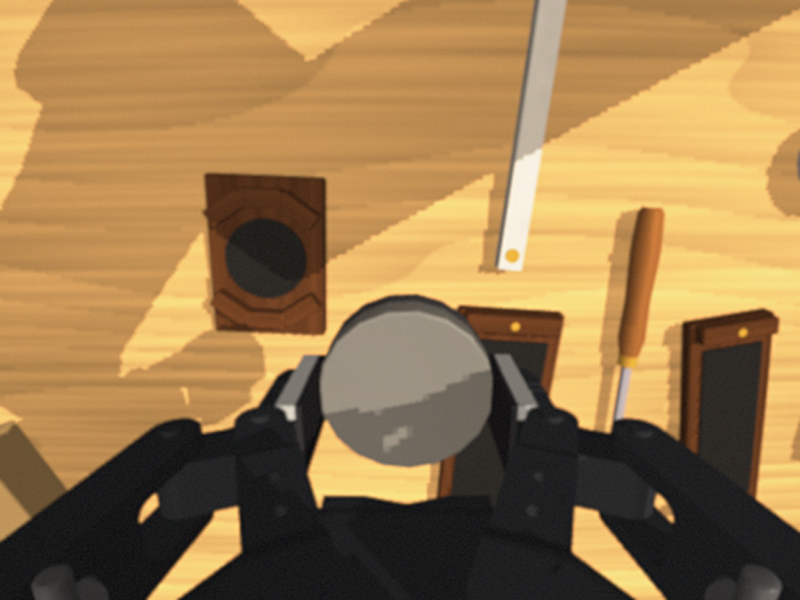

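```bash
python3 - <<'E'
from h import *
c=calibration("wrist")
P=px2w(c,np.array([[226,258],[306,258],[266,219],[266,298]])/f,14);print(P.round(1),P.mean(0).round(1))
Q=px2w(c,np.array([[321,385],[492,385],[407,306],[407,466]])/f,190);print(Q.round(1),Q.mean(0).round(1))
rep(c,[(206,174),(326,178),(325,333),(216,332)],f,(0,0),14,"board")
E
```

```text
[[ 414.8 -382.6   14. ]
 [ 415.  -327.6   14. ]
 [ 388.3 -352.7   14. ]
 [ 443.6 -357.6   14. ]] [ 415.5 -355.1   14. ]
[[ 417.4 -287.8  190. ]
 [ 417.6 -234.4  190. ]
 [ 391.6 -261.1  190. ]
 [ 447.6 -260.9  190. ]] [ 418.6 -261.   190. ]
board [ 415.  -353.6   14. ] sides [ 78.4 108.4  78.9 110.6] ang 176.7
```

```bash
python3 - <<'E'
from h import *
plan(416.5,-356,200,88)
plan(416.5,-356,75,88)
E
```

```text
t=18.32 pos [ 420.6 -261.8  199.5] F [ 0.8  0.4 -1. ] w 53.5 | shift [-9.42 -0.41 -0.17] turn [ 1.4 -0.7  2. ]
t=18.32 pos [ 420.6 -261.8  199.5] F [ 0.8  0.4 -1. ] w 53.5 | shift [-9.57 -0.73 12.33] turn [ 1.4 -0.7  2. ]
```

{"name": "move_arm", "arguments": {
  "motion": [
    [[4.6, -4, -0.2, 0, 1], [4.6, -8, -0.4, 1, 2], [4.6, -9.5, -0.5, 3, 2], [4.6, -9.5, -0.6, 6, 2], [4.6, -9.6, -0.7, 9, 2], [4.6, -9.6, -0.7, 11, 2], [4.6, -9.6, -0.7, 12.3, 2], [4.6, -9.6, -0.7, 12.3, 2]]
  ]
}}

```text
time_s: 19.32
position: [416.7, -355.0, 74.5]
eef_rot: [2.253, 2.179, 0.042]
force: [-0.0, -0.2, -0.7]
width: 53.4
```

```bash
python3 - <<'E'
from h import *
plan(416.5,-356,43.4,88)
im=camera("wrist");cv2.imwrite("pics/p_w.png",cv2.resize(im[:,:,::-1],(800,600),interpolation=cv2.INTER_CUBIC))
crop(camera("scene"),100,160,80,80,7,"p_c.png")
crop(camera("side"),300,100,110,80,7,"p_s.png")
E
```

```text
t=19.32 pos [ 416.7 -355.    74.5] F [-0.  -0.2 -0.7] w 53.4 | shift [-0.15 -0.09  3.11] turn [ 1.4 -0.8  0.1]
```

View pics/p_w.png

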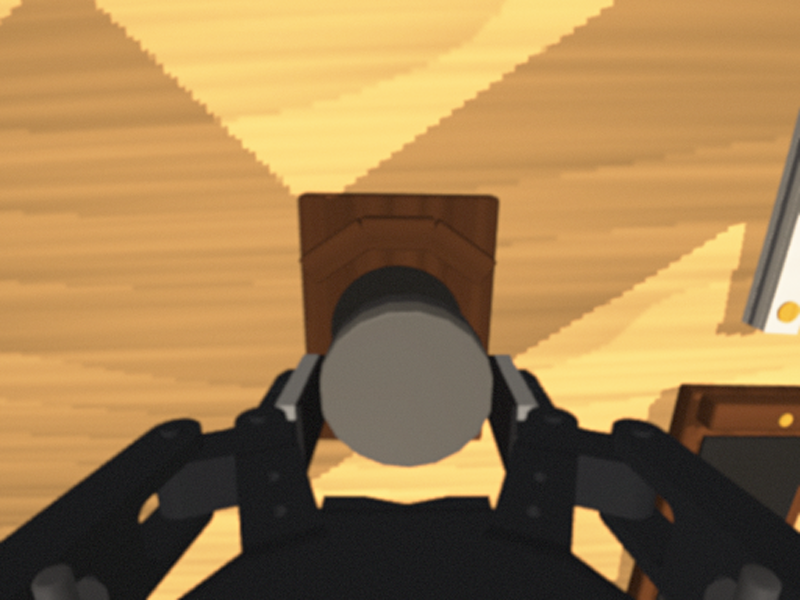

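View pics/p_c.png

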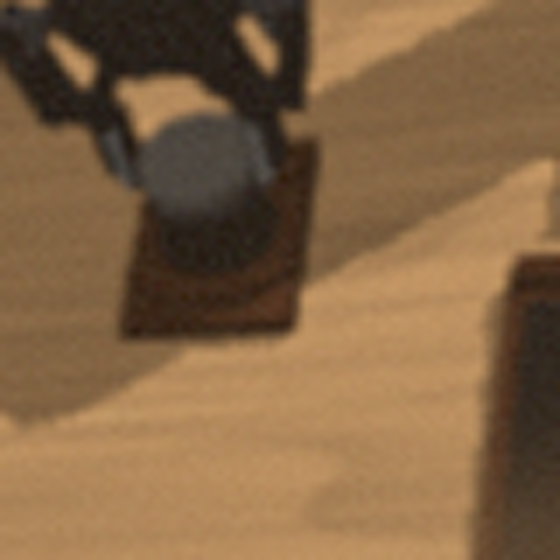

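View pics/p_s.png

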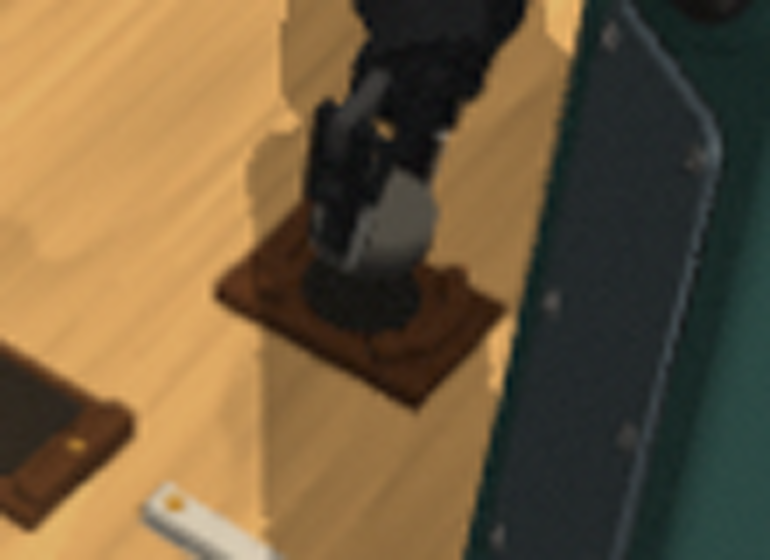

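```bash
python3 - <<'E'
from h import *
c=calibration("wrist")
P=px2w(c,np.array([[397,266],[333,318],[460,318]])/f,14);print("pad nearest",P.round(1))
Q=px2w(c,np.array([[321,383],[492,383],[407,310],[407,466]])/f,65);print(Q.round(1),Q.mean(0).round(1))
B=px2w(c,np.array([[299,196],[498,197],[305,340],[492,340]])/f,12);print(B.round(1))
E
```

```text
pad nearest [[ 388.9 -358.3   14. ]
 [ 410.4 -386.1   14. ]
 [ 412.3 -332.5   14. ]]
[[ 413.9 -382.9   65. ]
 [ 415.9 -328.8   65. ]
 [ 390.5 -354.9   65. ]
 [ 446.2 -356.7   65. ]] [ 416.6 -355.8   65. ]
[[ 359.7 -395.8   12. ]
 [ 362.7 -317.3   12. ]
 [ 420.8 -399.4   12. ]
 [ 423.8 -318.2   12. ]]
```

{"name": "move_arm", "arguments": {
  "motion": [
    [[4.6, -0.1, 0, 0.7, 0], [4.6, -0.2, 0, 1.4, 0], [4.6, -0.25, -0.05, 2, 0], [4.6, -0.25, -0.05, 2.5, 0], [4.6, -0.25, -0.05, 2.8, 0], [4.6, -0.25, -0.05, 2.9, 0], [4.6, -0.25, -0.05, 2.9, 0]]
  ]
}}

```text
time_s: 20.35
position: [417.7, -358.9, 47.7]
eef_rot: [2.25, 2.175, 0.042]
force: [0.0, -0.5, -1.4]
width: 53.6
```

```bash
python3 - <<'E'
from h import *
plan(416.7,-357,43.4,88)
im=camera("wrist");cv2.imwrite("pics/q_w.png",cv2.resize(im[:,:,::-1],(800,600),interpolation=cv2.INTER_CUBIC))
E
```

```text
t=20.35 pos [ 417.7 -358.9   47.7] F [ 0.  -0.5 -1.4] w 53.6 | shift [ 0.18 -0.12  0.43] turn [ 1.5 -0.6  0.1]
```

View pics/q_w.png

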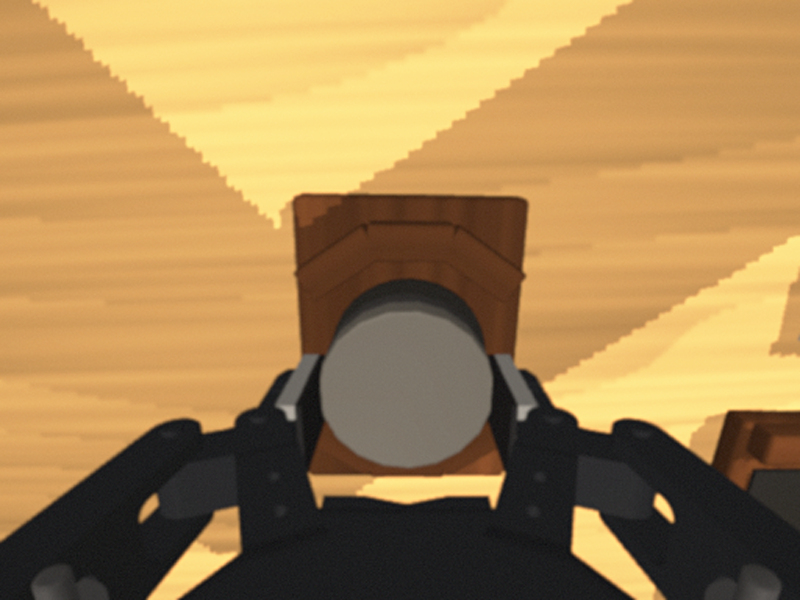

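```bash
python3 - <<'E'
from h import *
c=calibration("wrist")
for _ in range(4): plan(416.7,-357,43.4,88)
Q=px2w(c,np.array([[321,385],[492,385],[407,311],[407,467]])/f,38.3);print(Q.round(1),Q.mean(0).round(1))
B=px2w(c,np.array([[294,196],[528,198],[303,350],[517,350],[311,474],[502,474]])/f,12);print(B.round(1))
P=px2w(c,np.array([[408,279]])/f,14);print("pad/puck near",P)
Q=px2w(c,np.array([[408,279]])/f,18.3);print("if puck bottom",Q)
E
```

```text
t=20.40 pos [ 417.8 -358.9   47.8] F [-0.9 -0.1 -1.3] w 53.5 | shift [ 0.18 -0.13  0.44] turn [ 1.6 -0.6  0.1]
t=20.40 pos [ 417.8 -358.9   47.8] F [-0.9 -0.1 -1.3] w 53.5 | shift [ 0.18 -0.13  0.44] turn [ 1.6 -0.6  0.1]
t=20.40 pos [ 417.8 -358.9   47.8] F [-0.9 -0.1 -1.3] w 53.5 | shift [ 0.18 -0.13  0.44] turn [ 1.6 -0.6  0.1]
t=20.40 pos [ 417.8 -358.9   47.8] F [-0.9 -0.1 -1.3] w 53.5 | shift [ 0.18 -0.13  0.44] turn [ 1.6 -0.6  0.1]
[[ 413.8 -384.8   38.3]
 [ 415.8 -331.5   38.3]
 [ 390.4 -357.3   38.3]
 [ 445.3 -359.    38.3]] [ 416.3 -358.1   38.3]
[[ 357.9 -393.3   12. ]
 [ 361.1 -315.6   12. ]
 [ 413.2 -395.8   12. ]
 [ 416.2 -317.1   12. ]
 [ 467.9 -398.2   12. ]
 [ 471.1 -320.7   12. ]]
pad/puck near [[ 387.1432446  -356.46883405   14.        ]]
if puck bottom [[ 385.99472622 -356.50180889   18.3       ]]
```

{"name": "move_arm", "arguments": {
  "motion": [
    [[4.6, 0.1, 0, 0.1, 0], [4.6, 0.15, -0.05, 0.2, 0], [4.6, 0.15, -0.05, 0.3, 0], [4.6, 0.15, -0.05, 0.35, 0], [4.6, 0.15, -0.05, 0.4, 0]]
  ]
}}

```text
time_s: 21.02
position: [417.5, -357.4, 43.7]
eef_rot: [2.25, 2.175, 0.042]
force: [-0.1, 0.3, -1.6]
width: 53.6
```

{"name": "move_arm", "arguments": {
  "motion": [
    [[4.6, 0, 0, 0.05, 0], [4.6, 0, 0, 0.1, 0], [4.6, 0, 0, 0.1, 0]]
  ]
}}

```text
time_s: 21.4
position: [417.6, -357.4, 43.5]
eef_rot: [2.25, 2.175, 0.042]
force: [-1.8, 3.0, 5.8]
width: 54.0
```

{"name": "move_arm", "arguments": {
  "motion": [
    [[5.5, 0, 0, 0, 0], [5.8, 0, 0, 0, 0], [6.2, 0, 0, 0, 0], [6.6, 0, 0, 0, 0], [6.8, 0, 0, -1, 0], [6.8, 0, 0, -4, 0], [6.8, 0, 0, -8, 0], [6.8, 0, 0, -12, 0]]
  ]
}}

```text
time_s: 22.4
position: [414.2, -358.6, 165.3]
eef_rot: [2.249, 2.174, 0.042]
force: [0.1, 0.5, -0.1]
width: 67.7
```

```bash
python3 - <<'E'
from h import *
plan(500,150,220,90)
im=camera("wrist");cv2.imwrite("pics/r_w.png",cv2.resize(im[:,:,::-1],(800,600),interpolation=cv2.INTER_CUBIC))
crop(im,200,110,120,120,5,"r_c.png")
E
```

```text
t=22.40 pos [ 414.2 -358.6  165.3] F [ 0.1  0.5 -0.1] w 67.7 | shift [51.17  7.   -4.75] turn [ 1.6 -0.6 -1.9]
```

View pics/r_w.png

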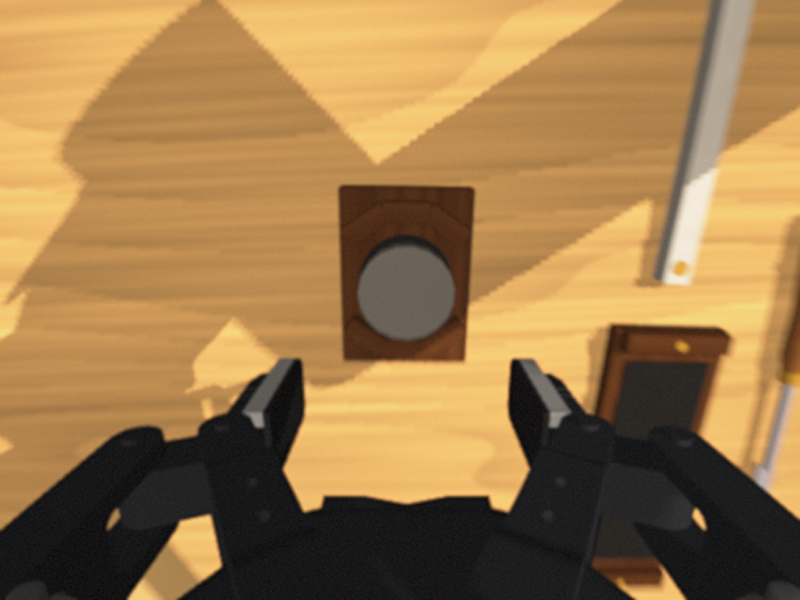

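View pics/r_c.png

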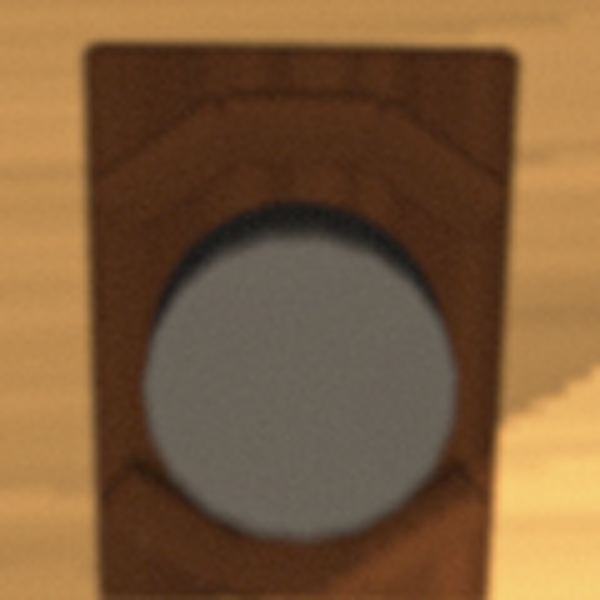

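```bash
python3 - <<'E'
from h import *
c=calibration("wrist")
Q=px2w(c,np.array([[145,385],[457,385],[300,237],[300,542]])/5+[200,110],34);print(Q.round(1),Q.mean(0).round(1))
for z in (12,22):
  B=px2w(c,np.array([[340,186],[474,187],[344,360],[465,361]])/f,z);print(z,B.round(1),B.mean(0))
E
```

```text
[[ 421.9 -388.9   34. ]
 [ 423.8 -331.2   34. ]
 [ 395.1 -359.3   34. ]
 [ 454.2 -361.2   34. ]] [ 423.7 -360.1   34. ]
12 [[ 361.7 -397.9   12. ]
 [ 364.9 -317.6   12. ]
 [ 476.1 -404.    12. ]
 [ 479.6 -322.2   12. ]] [ 420.57216698 -360.41684562   12.        ]
22 [[ 361.1 -396.5   22. ]
 [ 364.1 -319.1   22. ]
 [ 471.4 -402.3   22. ]
 [ 474.7 -323.5   22. ]] [ 417.81827595 -360.34696678   22.        ]
```

```bash
python3 - <<'E'
from h import *
plan(500,150,220,90)
im=camera("wrist"); c=calibration("wrist")
crop(im,200,110,120,120,5,"s_c.png")
crop(camera("scene"),100,160,80,80,7,"s_s.png")
crop(camera("side"),300,100,110,80,7,"s_d.png")
def ring(x,y,z,rad): 
    a=np.linspace(0,2*np.pi,48,endpoint=False); return np.c_[x+rad*np.cos(a),y+rad*np.sin(a),np.full(48,z)]
E
```

```text
t=22.45 pos [ 416.3 -360.9  172.4] F [ 0.3 -1.2  3.3] w 68.1 | shift [51.35  6.81 -4.42] turn [ 2.1 -0.1 -1.9]
```

View pics/s_c.png

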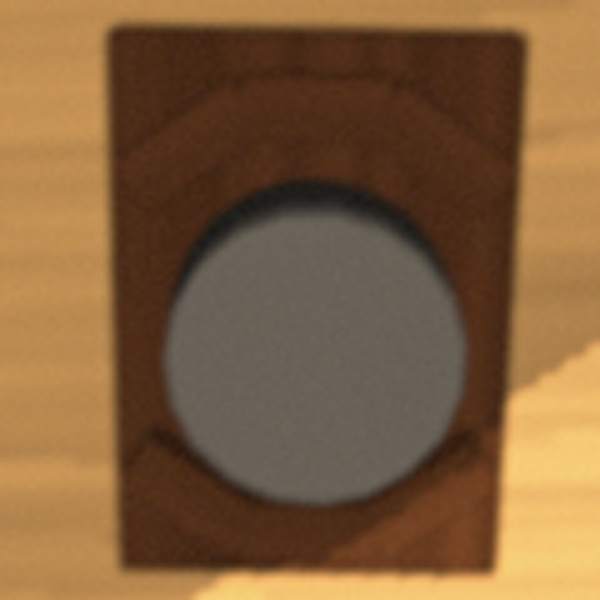

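View pics/s_s.png

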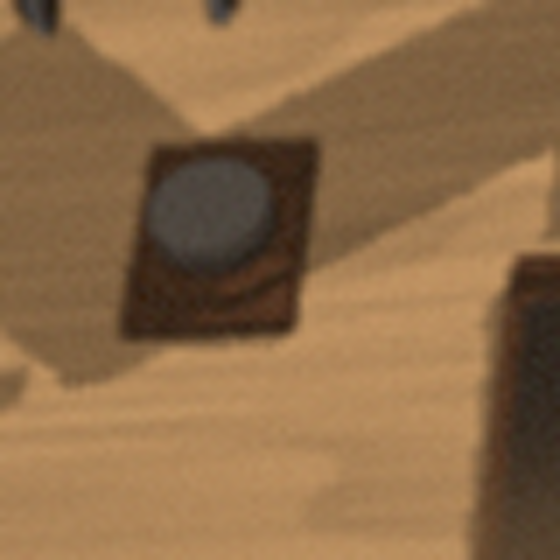

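View pics/s_d.png

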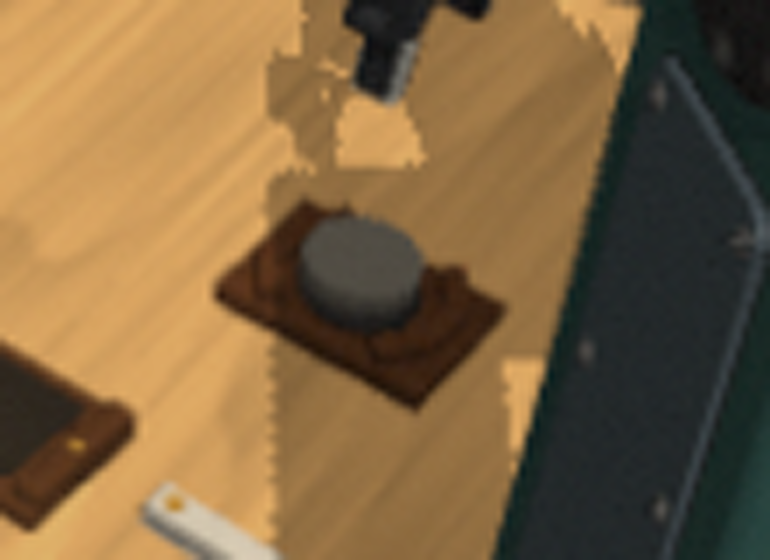

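```bash
python3 - <<'E'
from h import *
im=camera("wrist"); c=calibration("wrist"); plan(500,150,220,90)
crop(im,200,110,120,120,5,"t_c.png")
s=calibration("side"); sc=calibration("scene")
print("side puck",px2w(s,np.array([[363,260]])/7+[300,100],34).round(1))
rep(s,[(215,292),(415,408),(507,305),(305,200)],7,(300,100),16,"side board")
print("scene puck",px2w(sc,np.array([[210,207]])/7+[100,160],34).round(1))
rep(sc,[(155,143),(320,140),(295,332),(123,335)],7,(100,160),16,"scene board")
E
```

```text
t=22.65 pos [ 414.2 -358.5  163.6] F [ 0.4 -0.4 -0. ] w 68.1 | shift [51.16  7.01 -4.91] turn [ 1.6 -0.6 -1.9]
side puck [[ 412.9 -353.5   34. ]]
side board [ 407.9 -348.4   16. ] sides [108.8  85.4 109.4  81.3] ang 176.7
scene puck [[ 423.7 -351.9   34. ]]
scene board [ 425.2 -349.6   16. ] sides [ 78.9 116.   77.9 116.3] ang 177.9
```

View pics/t_c.png

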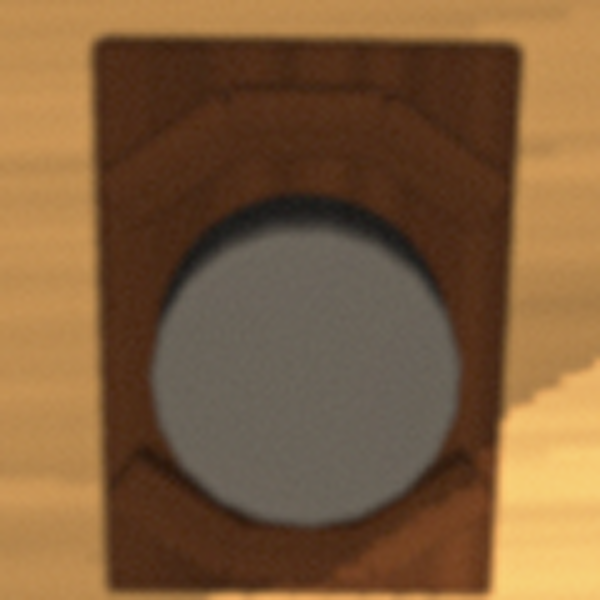

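```bash
python3 - <<'E'
from h import *
from scipy.optimize import least_squares
c=calibration("wrist")
sc=lambda p:np.array(p)/5+[200,110]
# observed
near=sc([(97,40),(520,46)]); far=sc([(108,590),(490,591)])
top=sc([(152,375),(460,375),(303,227),(303,525)])
def res(q):
    x,y,th,px,py,dz=q
    C,S=np.cos(th),np.sin(th)
    B=lambda u,v,z:[x+C*u-S*v,y+S*u+C*v,z+dz]
    # near edge top z=22 (outer vertical, camera sees?), far z=22
    n=w2px(c,[B(-56,-40,12),B(-56,40,12)]); fa=w2px(c,[B(56,-40,22),B(56,40,22)])
    t=w2px(c,[[px,py-28,34+dz],[px,py+28,34+dz],[px-28,py,34+dz],[px+28,py,34+dz]])
    return np.r_[(n-near).ravel(),(fa-far).ravel(),t[0,0]-top[0,0],t[1,0]-top[1,0],t[2,1]-top[2,1],t[3,1]-top[3,1]]
o=least_squares(res,[416,-357,0,416,-357,0]); print(o.x.round(2),o.fun.round(1))
C,S=np.cos(o.x[2]),np.sin(o.x[2]);d=o.x[3:5]-o.x[:2];print("puck-board in board axes",C*d[0]+S*d[1],-S*d[0]+C*d[1])
im=cv2.resize(camera("wrist")[110:230,200:320,::-1],None,fx=5,fy=5,interpolation=cv2.INTER_CUBIC)
a=np.linspace(0,2*np.pi,200)
def ring(x,y,z,r_,col):
    for p in (w2px(c,np.c_[x+r_*np.cos(a),y+r_*np.sin(a),np.full(200,z+o.x[5])])-[200,110])*5: cv2.circle(im,tuple(int(v) for v in p),1,col,-1)
ring(*o.x[:2],22,36,(0,255,255)); ring(*o.x[:2],14,28,(0,0,255)); ring(*o.x[3:5],34,28,(0,255,0)); ring(*o.x[3:5],14,28,(255,0,0))
cv2.imwrite("pics/u.png",im)
E
```

```text
[ 4.1475e+02 -3.5530e+02 -5.0000e-02  4.2046e+02 -3.5535e+02 -1.5300e+01] [ 0.5 -0.9 -0.7 -0.8 -0.2  0.7  0.4  1.2  1.2 -1.2  1.3 -1.5]
puck-board in board axes 5.705605912054425 0.22027947661175204
```

View pics/u.png

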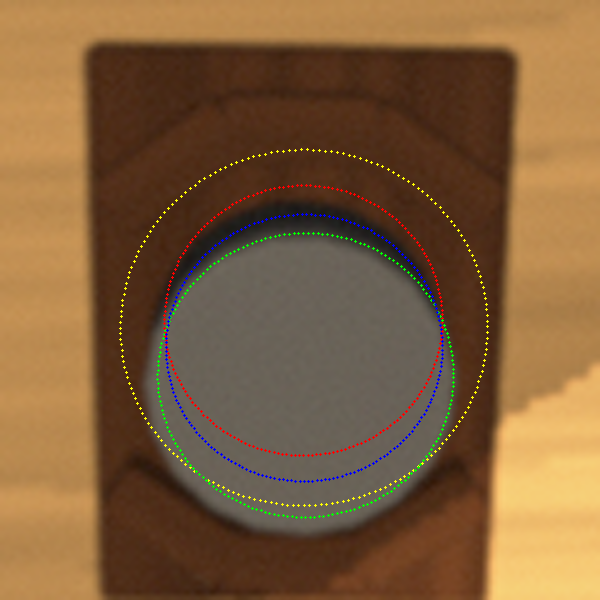

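{"name": "move_arm", "arguments": {
  "motion": [
    [[6.8, 0, 0, 0, 0], [6.8, 0, 0, 0, 0], [6.8, 0, 0, 0, 0]]
  ]
}}

```text
time_s: 23.08
position: [413.7, -357.9, 161.9]
eef_rot: [2.252, 2.177, 0.042]
force: [-0.5, 0.1, 1.3]
width: 68.3
```

```bash
python3 - <<'E'
from h import *
import pickle
for k in range(2):
    plan(500,150,220,90); c=calibration("wrist"); im=camera("wrist")
plan(500,150,220,90)
pickle.dump((c,im),open("v.pkl","wb"))
crop(im,200,110,120,120,5,"v_c.png")
E
```

```text
t=23.07 pos [ 413.7 -357.9  161.9] F [-0.5  0.1  1.3] w 68.3 | shift [51.12  7.05 -4.98] turn [ 1.5 -0.7 -1.9]
t=23.12 pos [ 413.7 -358.   162.1] F [-0.2  0.  -0.1] w 68.4 | shift [51.13  7.04 -4.97] turn [ 1.5 -0.7 -1.9]
t=23.18 pos [ 413.8 -358.   162.3] F [-0.   0.4 -0.6] w 68.1 | shift [51.13  7.04 -4.96] turn [ 1.5 -0.7 -1.9]
```

View pics/v_c.png

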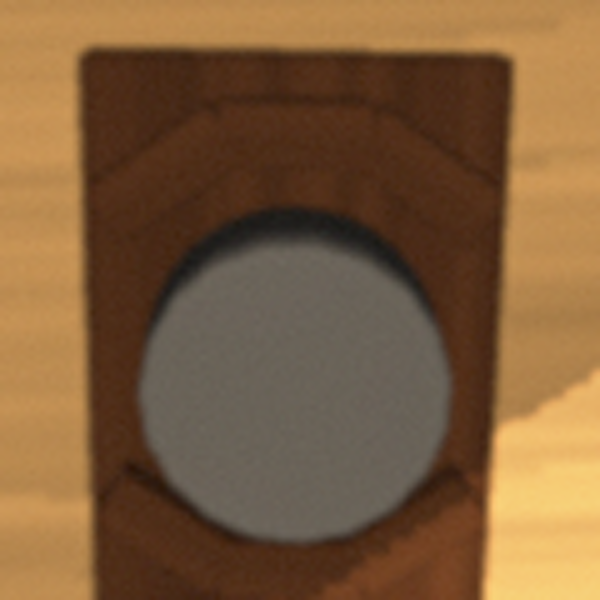

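```bash
cat > ov.py <<'E'
import sys,pickle
from h import *
c,im0=pickle.load(open("v.pkl","rb"))
def go(bx,by,th,px,py,out):
    im=cv2.resize(im0[105:245,195:325,::-1],None,fx=4.2,fy=4.2,interpolation=cv2.INTER_CUBIC)
    a=np.linspace(0,2*np.pi,160)
    def pts(P,col):
        for p in (w2px(c,P)-[195,105])*4.2: cv2.circle(im,tuple(int(v) for v in p),1,col,-1)
    ring=lambda x,y,z,q,col:pts(np.c_[x+q*np.cos(a),y+q*np.sin(a),np.full(160,z)],col)
    t=np.linspace(-1,1,80); C,S=np.cos(th),np.sin(th)
    for z,col in((0,(255,255,0)),(22,(0,255,255))):
        for u,v in ((56*np.ones(80),40*t),(-56*np.ones(80),40*t),(56*t,40*np.ones(80)),(56*t,-40*np.ones(80))):
            if z==22 and abs(u[0])!=abs(u[1]) : continue
            pts(np.c_[bx+C*u-S*v,by+S*u+C*v,np.full(80,z)],col)
    ring(bx,by,22,36,(0,255,255)); ring(bx,by,14,28,(0,0,255)); ring(px,py,34,28,(0,255,0)); ring(px,py,14,28,(255,0,0))
    cv2.imwrite("pics/"+out,im)
go(*map(float,sys.argv[1:6]),sys.argv[6])
E
python3 ov.py 416.5 -357 -0.04 416.5 -357 v1.png
```

```text
(no output)
```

View pics/v1.png

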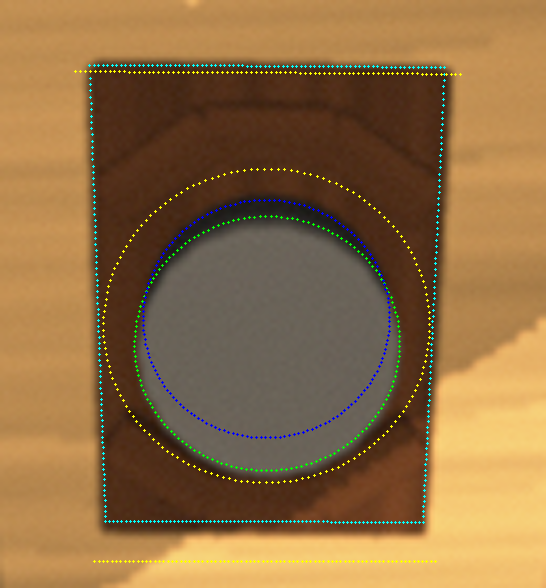

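```bash
sed -i 's/z,col in((0,/z,col in((12,/' ov.py; python3 ov.py 416 -356.5 -0.035 419 -357 v2.png
```

```text
(no output)
```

View pics/v2.png

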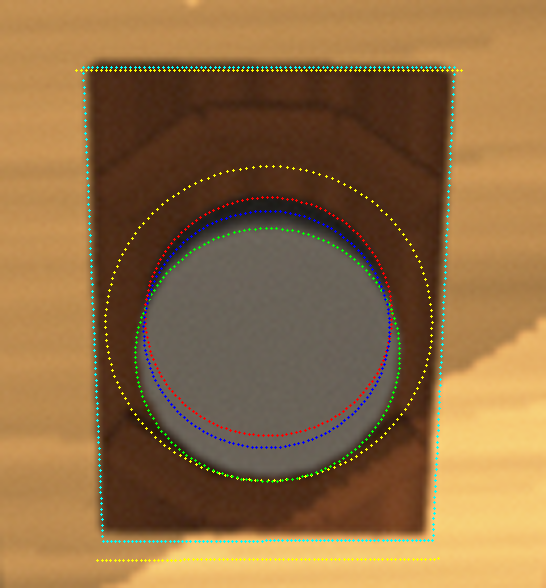

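```bash
python3 - <<'E'
from h import *
plan(418,-357.6,70,88); plan(418,-357.6,45,88)
E
```

```text
t=23.18 pos [ 413.8 -358.   162.3] F [-0.   0.4 -0.6] w 68.1 | shift [-0.06  0.18  9.24] turn [ 1.5 -0.7  0.1]
t=23.18 pos [ 413.8 -358.   162.3] F [-0.   0.4 -0.6] w 68.1 | shift [-0.09  0.12 11.74] turn [ 1.5 -0.7  0.1]
```

{"name": "move_arm", "arguments": {
  "motion": [
    [[6.8, 0, 0.1, 3, 0], [6.8, -0.1, 0.1, 6, 0], [6.8, -0.1, 0.1, 9, 0], [6.8, -0.1, 0.1, 10.8, 0], [6.8, -0.1, 0.1, 11.5, 0], [6.8, -0.1, 0.1, 11.7, 0], [6.8, -0.1, 0.1, 11.7, 0], [6.8, -0.1, 0.1, 11.7, 0]]
  ]
}}

```text
time_s: 24.18
position: [418.3, -358.3, 46.5]
eef_rot: [2.25, 2.175, 0.042]
force: [0.5, 0.3, -0.1]
width: 67.6
```

```bash
python3 - <<'E'
from h import *
plan(418,-357.6,45,88)
E
```

```text
t=24.18 pos [ 418.3 -358.3   46.5] F [ 0.5  0.3 -0.1] w 67.6 | shift [ 0.07 -0.04  0.15] turn [ 1.6 -0.6  0.1]
```

{"name": "move_arm", "arguments": {
  "motion": [
    [[6.3, 0.1, 0, 0.1, 0], [5.9, 0.1, 0, 0.1, 0], [5.5, 0.1, 0, 0.1, 0], [5.2, 0.1, 0, 0.1, 0], [4.8, 0.1, 0, 0.1, 0], [4.6, 0.1, 0, 0.1, 0], [4.6, 0.1, 0, 0, 0], [4.6, 0.1, 0, -0.2, 0]]
  ]
}}

```text
time_s: 25.18
position: [417.9, -356.9, 47.8]
eef_rot: [2.251, 2.176, 0.042]
force: [0.3, -0.1, -2.2]
width: 53.2
```

{"name": "move_arm", "arguments": {
  "motion": [
    [[4.6, 0, 0, -0.1, 0], [4.6, 0, -0.15, -0.1, 0], [4.6, 0, -0.3, -0.1, 0], [4.6, 0, -0.3, 0, 0], [4.6, 0, -0.3, 0.1, 0], [4.6, 0, -0.3, 0.15, 0]]
  ]
}}

```text
time_s: 25.92
position: [415.0, -356.8, 46.5]
eef_rot: [2.251, 2.176, 0.042]
force: [-0.9, 1.6, 3.6]
width: 53.6
```

{"name": "move_arm", "arguments": {
  "motion": [
    [[4.6, 0, 0, 0.05, 0], [5.3, 0, 0, 0, 0], [5.7, 0, 0, 0, 0], [6.2, 0, 0, 0, 0], [6.8, 0, 0, 0, 0], [6.8, 0, 0, -2, 0], [6.8, 0, 0, -6, 0], [6.8, 0, 0, -10, 0]]
  ]
}}

```text
time_s: 26.92
position: [412.1, -357.7, 147.1]
eef_rot: [2.251, 2.177, 0.042]
force: [0.3, 0.1, 0.9]
width: 67.6
```

{"name": "move_arm", "arguments": {
  "motion": [
    [[6.8, 0, 0, -1, 0], [6.8, 0, 0, -1, 0], [6.8, 0, 0, -1, 0], [6.8, 0, 0, -1, 0]]
  ]
}}

```text
time_s: 27.42
position: [411.2, -357.1, 155.0]
eef_rot: [2.254, 2.179, 0.042]
force: [0.9, 1.1, 0.8]
width: 68.0
```

```bash
cat > shot.py <<'E'
from h import *
import pickle
plan(500,150,220,90); c=calibration("wrist"); im=camera("wrist"); pickle.dump((c,im),open("v.pkl","wb"))
cv2.imwrite("pics/"+__import__("sys").argv[1],cv2.resize(im[:,:,::-1],(800,600),interpolation=cv2.INTER_CUBIC))
E
python3 shot.py w_w.png;python3 ov.py 414.5 -357 -0.035 414.5 -357 w1.png
```

```text
t=27.43 pos [ 411.2 -357.1  155. ] F [0.9 1.1 0.8] w 68.0 | shift [51.08  7.29 -5.56] turn [ 1.3 -0.8 -1.9]
```

View pics/w1.png

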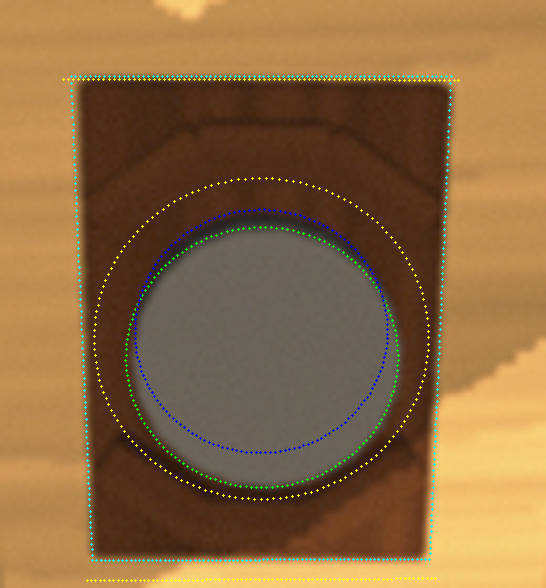

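```bash
python3 - <<'E'
from h import *
plan(430,0,210,86);plan(450,360,205,86)
E
```

```text
t=27.48 pos [ 411.3 -357.2  155.4] F [-0.4 -0.1  0. ] w 67.5 | shift [35.84  0.78 -4.92] turn [ 1.3 -0.9  2.1]
t=27.48 pos [ 411.3 -357.2  155.4] F [-0.4 -0.1  0. ] w 67.5 | shift [71.88  1.54 -3.87] turn [ 1.3 -0.9  2.1]
```

View pics/w_w.png

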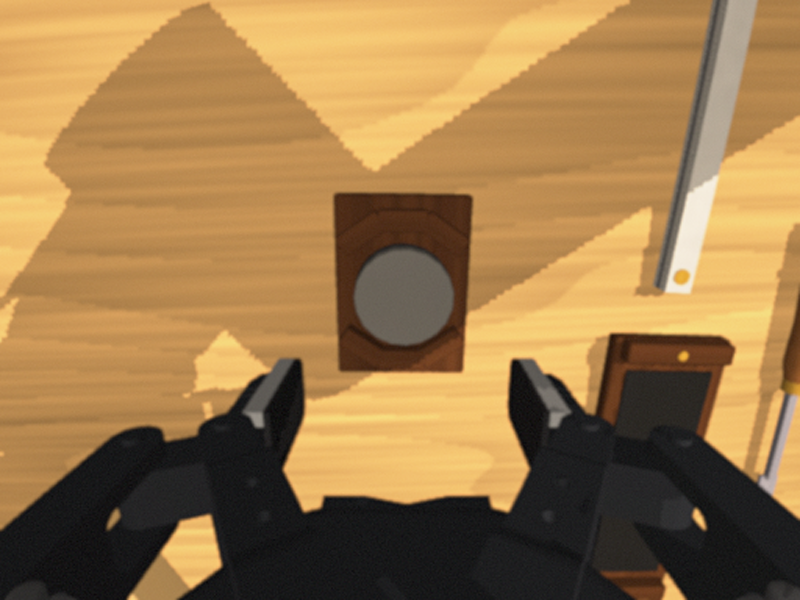

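Puck is well seated. Now to the fine stone.

{"name": "move_arm", "arguments": {
  "motion": [
    [[6.8, 2, 0.1, -2, 0], [6.8, 6, 0.2, -4, 1], [6.8, 11, 0.3, -4.8, 2], [6.8, 16, 0.4, -4.8, 2], [6.8, 21, 0.5, -4.8, 2], [6.8, 26, 0.6, -4.8, 2], [6.8, 31, 0.7, -4.8, 2], [6.8, 35, 0.8, -4.8, 2]]
  ]
}}

```text
time_s: 28.48
position: [429.4, -5.7, 210.1]
eef_rot: [2.289, 2.14, 0.045]
force: [1.4, 0.5, 0.6]
width: 67.9
```

```bash
python3 - <<'E'
from h import *
plan(450,360,205,86)
E
```

```text
t=28.48 pos [429.4  -5.7 210.1] F [1.4 0.5 0.6] w 67.9 | shift [36.62 -0.42  1.08] turn [ 1.4 -0.9  0.2]
```

{"name": "move_arm", "arguments": {
  "motion": [
    [[6.8, 4, 0, 0.1, 0], [6.8, 9, -0.1, 0.2, 0], [6.8, 14, -0.2, 0.4, 0], [6.8, 19, -0.2, 0.6, 0], [6.8, 24, -0.3, 0.8, 0], [6.8, 29, -0.4, 1, 0], [6.8, 33, -0.4, 1, 0], [6.8, 35.6, -0.4, 1, 0]]
  ]
}}

```text
time_s: 29.48
position: [448.2, 352.4, 206.8]
eef_rot: [2.287, 2.144, 0.046]
force: [0.3, -0.5, -0.4]
width: 67.8
```

{"name": "move_arm", "arguments": {
  "motion": [
    [[6.8, 0.3, 0, 0, 0], [6.8, 0.3, 0, 0, 0], [6.8, 0.3, 0, 0, 0]]
  ]
}}

```text
time_s: 29.85
position: [448.3, 354.5, 207.4]
eef_rot: [2.288, 2.142, 0.047]
force: [0.3, 0.4, -0.2]
width: 67.8
```

```bash
python3 shot.py x_w.png; python3 - <<'E'
from h import *
import pickle
c,im=pickle.load(open("v.pkl","rb")); crop(im,205,80,110,190,3.1,"x_c.png")
E
```

```text
t=29.85 pos [448.3 354.5 207.4] F [ 0.3  0.4 -0.2] w 67.8 | shift [-20.05   6.54  -1.44] turn [ 1.5 -0.9 -3.8]
```

View pics/x_w.png

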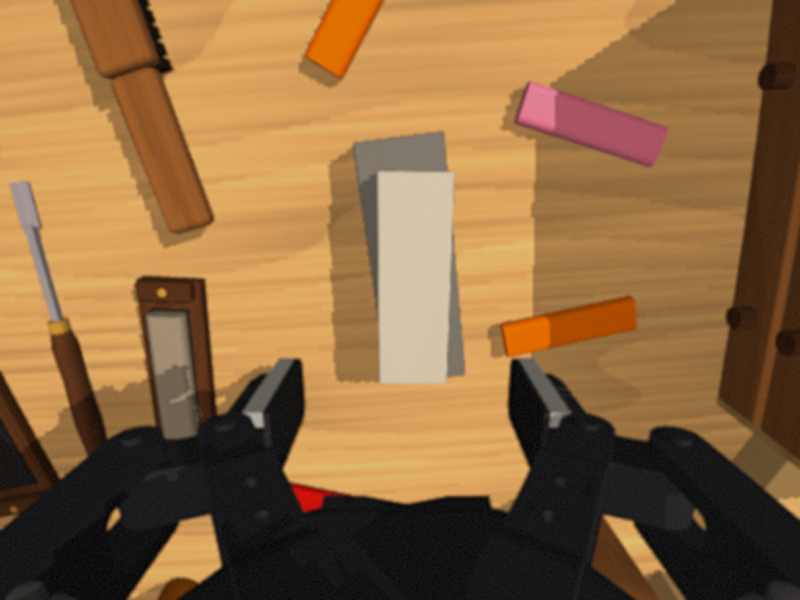

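View pics/x_c.png

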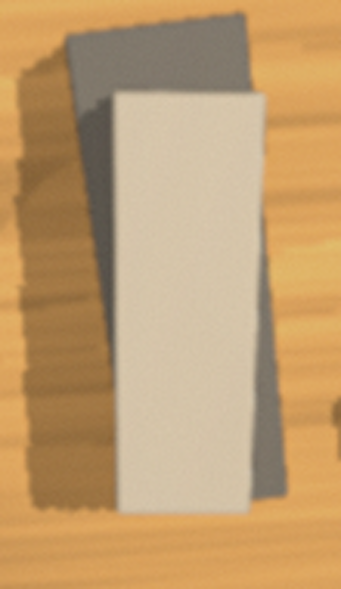

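```bash
python3 - <<'E'
from h import *
import pickle
c,im=pickle.load(open("v.pkl","rb"))
rep(c,[(113,92),(265,93),(250,514),(118,513)],3.1,(205,80),50,"fine")
rep(c,[(67,37),(245,14),(287,496),(116,513)],3.1,(205,80),28,"coarse")
plan(455,361,100,86.2);plan(455,361,57,86.2)
E
```

```text
fine [454.9 362.6  50. ] sides [ 45.2 139.3  45.2 138.8] ang 176.0
coarse [448.9 361.6  28. ] sides [ 56.5 168.5  63.4 167.3] ang 1.8
t=29.90 pos [448.4 354.5 207.3] F [ 0.4  0.5 -0.7] w 68.2 | shift [ 0.51  0.35 10.75] turn [ 1.5 -1.   0. ]
t=29.90 pos [448.4 354.5 207.3] F [ 0.4  0.5 -0.7] w 68.2 | shift [ 0.44  0.24 15.05] turn [ 1.5 -1.   0. ]
```

{"name": "move_arm", "arguments": {
  "motion": [
    [[6.8, 0.2, 0.1, 3, 0], [6.8, 0.4, 0.2, 6.5, 0], [6.8, 0.5, 0.2, 10, 0], [6.6, 0.5, 0.2, 12.5, 0], [6.4, 0.5, 0.2, 14, 0], [6.2, 0.5, 0.2, 14.6, 0], [6.0, 0.5, 0.2, 14.6, 0], [6.0, 0.5, 0.2, 14.6, 0]]
  ]
}}

```text
time_s: 30.9
position: [455.3, 362.0, 62.9]
eef_rot: [2.288, 2.142, 0.05]
force: [-0.2, 0.5, -0.6]
width: 60.1
```

```bash
python3 shot.py y_w.png; python3 -c "
from h import *
plan(455,362,58,86)"
```

```text
t=30.90 pos [455.3 362.   62.9] F [-0.2  0.5 -0.6] w 60.1 | shift [-20.57   6.29 -15.93] turn [ 1.6 -1.  -3.8]
t=30.95 pos [455.3 362.   62.9] F [0.5 0.5 0.2] w 59.7 | shift [-0.01 -0.04  0.49] turn [ 1.6 -1.1  0.2]
```

View pics/y_w.png

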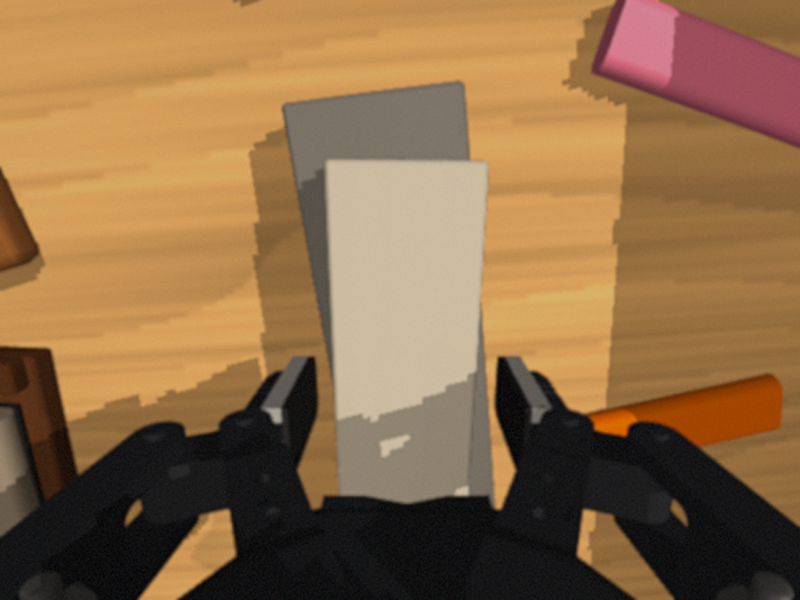

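{"name": "move_arm", "arguments": {
  "motion": [
    [[6.0, 0, 0, 0.25, 0], [6.0, 0, 0, 0.45, 0], [5.5, 0, 0, 0.45, 0], [5.0, 0, 0, 0.45, 0], [4.6, 0, 0, 0.45, 0], [4.2, 0, 0, 0.45, 0], [3.8, 0, 0, 0.45, 0], [3.8, 0, 0, 0.45, 0]]
  ]
}}

```text
time_s: 31.95
position: [455.5, 362.0, 58.8]
eef_rot: [2.287, 2.142, 0.05]
force: [-1.7, -1.8, 4.6]
width: 44.9
```

{"name": "move_arm", "arguments": {
  "motion": [
    [[3.6, 0, 0, 0, 0], [3.6, 0, 0, -0.3, 0], [3.6, 0, 0, -1, 0], [3.6, 0, 0, -2, 0], [3.6, 0, 0, -4, 0], [3.6, 0, 0, -7, 0], [3.6, 0, 0, -9, 0], [3.6, 0, 0, -9, 0]]
  ]
}}

```text
time_s: 32.95
position: [454.1, 361.4, 151.8]
eef_rot: [2.287, 2.141, 0.06]
force: [0.9, 0.4, -3.7]
width: 44.4
```

```bash
python3 shot.py z_w.png; python3 - <<'E'
from h import *
plan(554.5,-1,130,99)
crop(camera("side"),120,180,140,150,4,"z_s.png")
E
```

```text
t=32.95 pos [454.1 361.4 151.8] F [ 0.9  0.4 -3.7] w 44.4 | shift [-20.64   6.19  -7.08] turn [ 1.9 -1.2 -3.8]
t=33.00 pos [453.3 360.8 149.8] F [ 0.2 -0.7 -3.8] w 44.8 | shift [-35.48  12.43   1.65] turn [  1.8  -0.9 -12.8]
```

View pics/z_w.png

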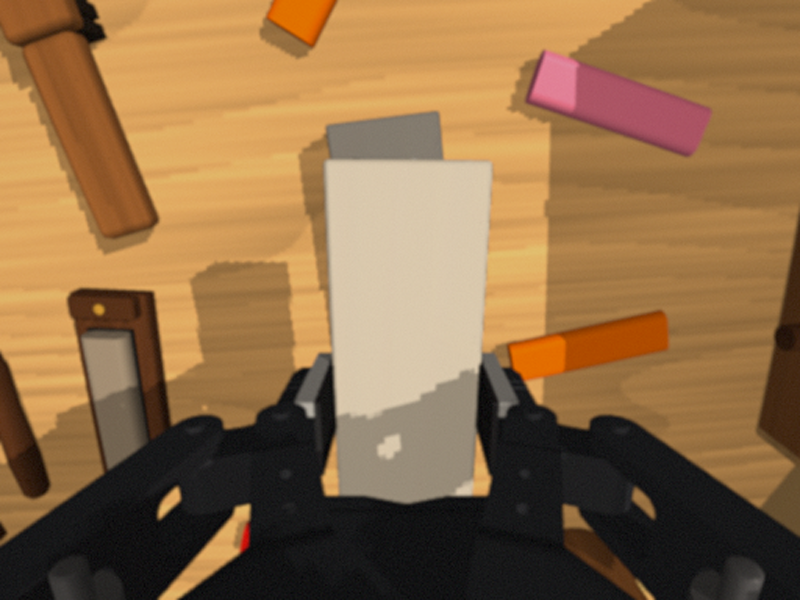

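View pics/z_s.png

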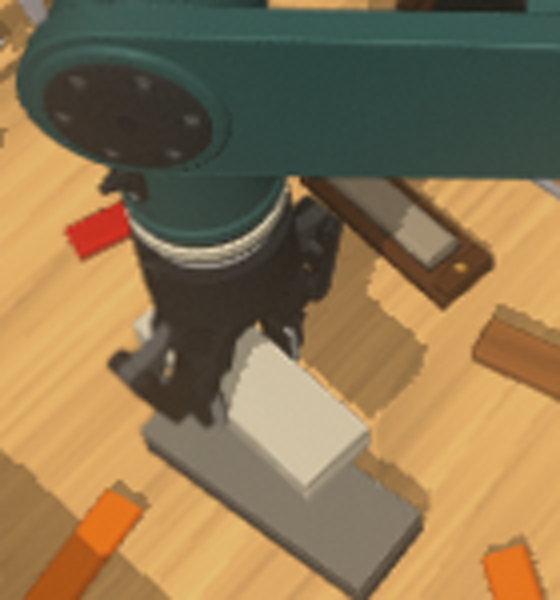

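```bash
python3 - <<'E'
from h import *
plan(545,100,155,98.7)
E
```

```text
t=33.05 pos [452.7 360.4 148.4] F [ 0.6  0.6 -4. ] w 44.6 | shift [-25.36  10.95  -0.82] turn [  1.7  -0.9 -12.5]
```

{"name": "move_arm", "arguments": {
  "motion": [
    [[3.6, -2, 1, -0.3, -2], [3.6, -5.5, 2.4, -0.8, -4.5], [3.6, -9.5, 4.1, -0.8, -7], [3.6, -13.5, 5.8, -0.8, -9.5], [3.6, -17.5, 7.5, -0.8, -11.5], [3.6, -21.5, 9.3, -0.8, -12.5], [3.6, -24.3, 10.5, -0.8, -12.5], [3.6, -25.4, 11, -0.8, -12.5]]
  ]
}}

```text
time_s: 34.05
position: [545.1, 98.0, 152.9]
eef_rot: [2.043, 2.375, 0.045]
force: [0.3, 0.5, -2.5]
width: 44.2
```

{"name": "move_arm", "arguments": {
  "motion": [
    [[3.6, 0, 0, 0, 0], [3.6, 0, 0, 0, 0], [3.6, 0, 0, 0, 0]]
  ]
}}

```text
time_s: 34.42
position: [544.7, 99.1, 152.8]
eef_rot: [2.041, 2.377, 0.045]
force: [-0.5, -0.3, -3.6]
width: 44.3
```

```bash
python3 shot.py A_w.png; python3 -c "
from h import *
plan(554.5,-1,130,99)"
```

```text
t=34.42 pos [544.7  99.1 152.8] F [-0.5 -0.3 -3.6] w 44.3 | shift [ 5.79 -3.47 -6.74] turn [ 1.5 -0.8  8.7]
t=34.48 pos [544.8  99.  152.9] F [-0.8  0.3 -3.3] w 44.5 | shift [-10.06  -0.61   2.16] turn [ 1.6 -0.7 -0.3]
```

View pics/A_w.png

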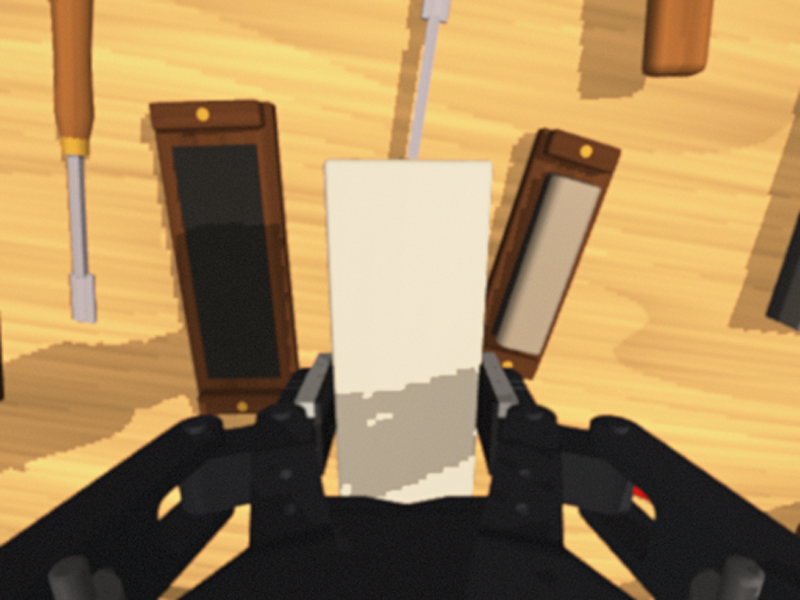

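```bash
python3 - <<'E'
from h import *
import pickle
c,im=pickle.load(open("v.pkl","rb"))
crop(im,90,55,110,220,2.7,"A_c.png")
rep(c,[(172,148),(256,144),(281,377),(208,381)],f,(0,0),14,"pad")
A=px2w(c,np.array([[326,161],[492,161]])/f,144);print(A.round(1),A.mean(0),np.degrees(np.arctan2(*(A[1]-A[0])[[1,0]])))
E
```

```text
pad [552.4  -1.9  14. ] sides [ 46.2 139.2  46.8 140.5] ang 9.6
[[478.8  67.7 144. ]
 [472.  111.5 144. ]] [475.38237007  89.6378494  144.        ] 98.76896310730595
```

View pics/A_c.png

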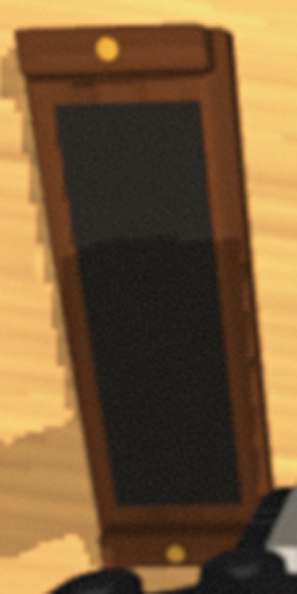

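```bash
python3 - <<'E'
from h import *
plan(552.6,-2.6,150,99.5);plan(552.6,-2.6,75,99.5)
E
```

```text
t=34.48 pos [544.8  99.  152.9] F [-0.8  0.3 -3.3] w 44.5 | shift [-10.16  -0.77   0.15] turn [ 1.6 -0.7 -0.8]
t=34.48 pos [544.8  99.  152.9] F [-0.8  0.3 -3.3] w 44.5 | shift [-10.25  -0.97   7.65] turn [ 1.6 -0.7 -0.8]
```

{"name": "move_arm", "arguments": {
  "motion": [
    [[3.6, -2.5, -0.2, 0, -0.4], [3.6, -6, -0.5, 0, -0.8], [3.6, -9, -0.7, 0.3, -0.8], [3.6, -10.2, -0.8, 2, -0.8], [3.6, -10.2, -0.9, 4.5, -0.8], [3.6, -10.2, -1, 6.5, -0.8], [3.6, -10.2, -1, 7.6, -0.8], [3.6, -10.2, -1, 7.6, -0.8]]
  ]
}}

```text
time_s: 35.48
position: [551.4, -1.4, 74.0]
eef_rot: [2.025, 2.393, 0.043]
force: [0.2, 0.5, -5.0]
width: 44.4
```

{"name": "move_arm", "arguments": {
  "motion": [
    [[3.6, 0, 0, 0, 0], [3.6, 0, 0, 0, 0]]
  ]
}}

```text
time_s: 35.72
position: [552.0, -1.3, 75.0]
eef_rot: [2.024, 2.393, 0.044]
force: [-0.3, 0.6, -2.2]
width: 44.3
```

```bash
python3 shot.py B_w.png; python3 -c "
from h import *
plan(552.6,-2.6,45,99.5)
crop(camera('side'),200,140,110,100,6,'B_s.png')"
```

```text
t=35.73 pos [552.   -1.3  75. ] F [-0.3  0.6 -2.2] w 44.3 | shift [ 15.96  -2.24 -14.36] turn [ 1.5 -0.8  9.5]
t=35.77 pos [551.9  -1.3  75. ] F [ 0.1  0.1 -3.7] w 44.4 | shift [-0.17 -0.04  2.99] turn [ 1.5 -0.7  0. ]
```

View pics/B_w.png

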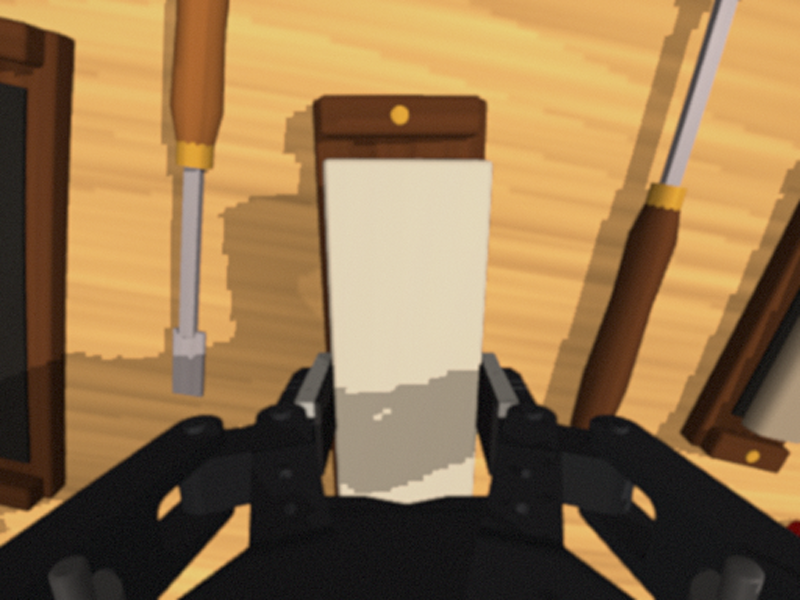

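View pics/B_s.png

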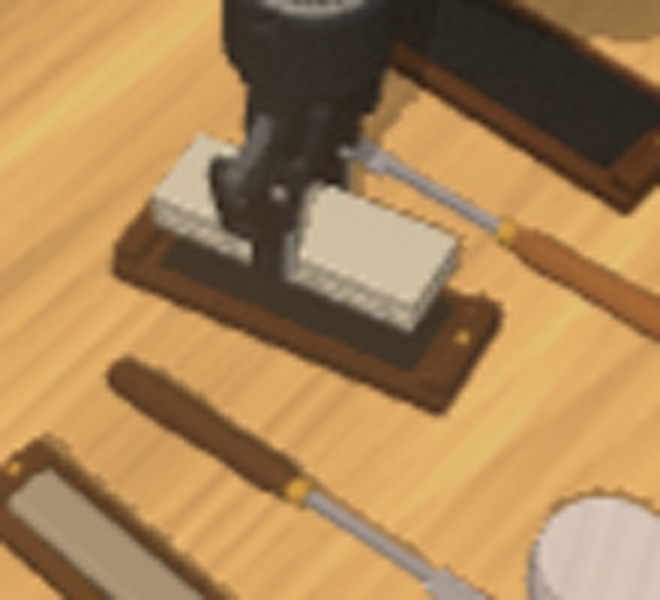

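```bash
python3 - <<'E'
from h import *
import pickle
c,im=pickle.load(open("v.pkl","rb"))
A=px2w(c,np.array([[325,161],[492,161]])/f,66)
B=px2w(c,np.array([[316,98],[487,98],[318,137],[484,137]])/f,22)
d=np.array([np.cos(np.radians(9.5)),np.sin(np.radians(9.5))])
print(A.round(1),B.round(1)); print("stone centre",A.mean(0)[:2]+70*d,"holder by inner stop",B[2:].mean(0)[:2]+78*d,"by end",B[:2].mean(0)[:2]+92*d)
E
```

```text
[[486.6 -33.9  66. ]
 [479.1  10.2  66. ]] [[467.4 -46.4  22. ]
 [457.3  12.4  22. ]
 [480.1 -44.2  22. ]
 [470.2  14.2  22. ]]
stone centre [ 5.51884901e+02 -3.03992059e-01] holder by inner stop [552.11261729  -2.16174281] by end [553.06845572  -1.81466811]
```

{"name": "move_arm", "arguments": {
  "motion": [
    [[3.6, -0.1, 0, 0.6, 0], [3.6, -0.17, 0, 1.2, 0], [3.6, -0.17, 0, 1.8, 0], [3.6, -0.2, 0, 2.3, 0], [3.6, -0.2, 0, 2.6, 0], [3.6, -0.2, 0, 2.8, 0], [3.6, -0.2, 0, 2.9, 0], [3.6, -0.2, 0, 2.9, 0]]
  ]
}}

```text
time_s: 36.83
position: [553.0, -2.9, 46.0]
eef_rot: [2.024, 2.392, 0.044]
force: [0.4, 0.5, -3.4]
width: 44.9
```

{"name": "move_arm", "arguments": {
  "motion": [
    [[3.6, 0, 0, 0.05, 0], [3.6, 0, 0, 0.1, 0], [3.6, 0, 0, 0.15, 0], [3.6, 0, 0, 0.15, 0]]
  ]
}}

```text
time_s: 37.33
position: [553.1, -2.9, 44.9]
eef_rot: [2.024, 2.392, 0.045]
force: [-2.0, -0.8, -1.3]
width: 44.4
```

{"name": "move_arm", "arguments": {
  "motion": [
    [[3.6, 0, 0, 0.05, 0], [3.6, 0, 0, 0.1, 0], [3.6, 0, 0, 0.1, 0]]
  ]
}}

```text
time_s: 37.7
position: [553.1, -2.9, 44.8]
eef_rot: [2.024, 2.392, 0.045]
force: [-5.2, 0.2, 6.0]
width: 44.3
```

{"name": "move_arm", "arguments": {
  "motion": [
    [[4.5, 0, 0, 0, 0], [4.8, 0, 0, 0, 0], [5.2, 0, 0, 0, 0], [5.7, 0, 0, 0, 0], [6.0, 0, 0, -0.5, 0], [6.0, 0, 0, -3, 0], [6.0, 0, 0, -7, 0], [6.0, 0, 0, -11, 0]]
  ]
}}

```text
time_s: 38.7
position: [550.3, -4.7, 156.1]
eef_rot: [2.024, 2.392, 0.045]
force: [0.0, 0.3, -0.2]
width: 59.9
```

{"name": "move_arm", "arguments": {
  "motion": [
    [[6, 0, 0, -4, 0], [6, 0, 0, -4, 0], [6, 0, 0, -4, 0], [6, 0, 0, -4, 0]]
  ]
}}

```text
time_s: 39.2
position: [548.4, -5.2, 194.2]
eef_rot: [2.026, 2.394, 0.042]
force: [-0.2, 0.5, -0.9]
width: 59.9
```

```bash
python3 shot.py C_w.png; python3 - <<'E'
from h import *
import pickle
c,im=pickle.load(open("v.pkl","rb")); crop(im,210,60,100,190,3.1,"C_c.png")
plan(450,360,205,91.8)
E
```

```text
t=39.20 pos [548.4  -5.2 194.2] F [-0.2  0.5 -0.9] w 59.9 | shift [16.15 -2.15 -2.41] turn [ 1.3 -0.9  9.5]
t=39.25 pos [548.5  -5.2 194.2] F [-0.2  0.5  0.3] w 59.8 | shift [37.66 -3.64 -0.66] turn [ 1.3 -0.9  7.7]
```

View pics/C_w.png

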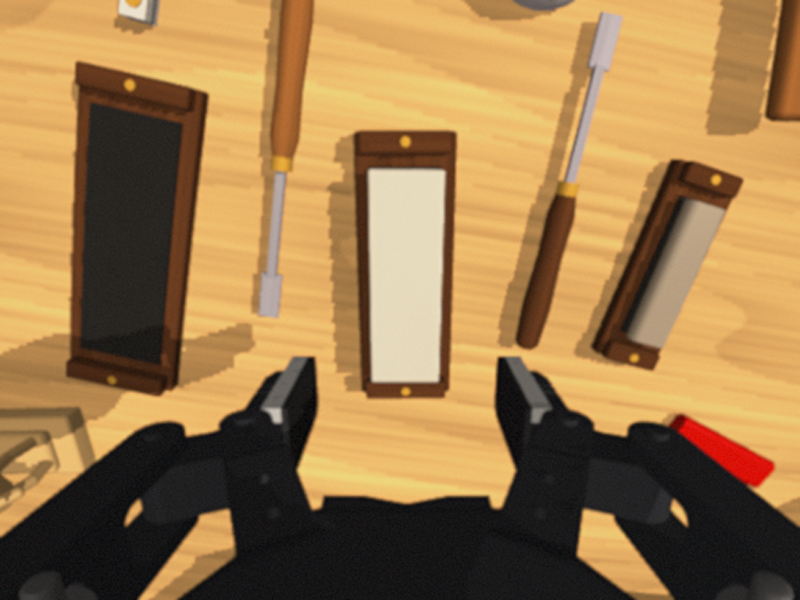

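View pics/C_c.png

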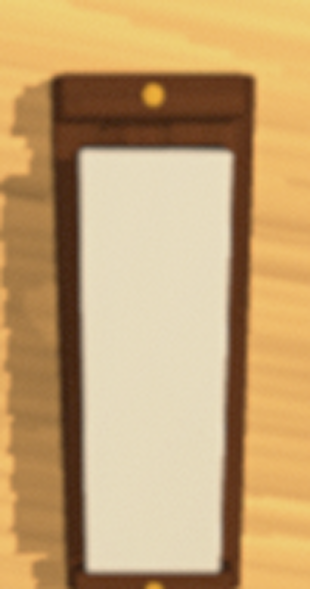

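```bash
python3 - <<'E'
from h import *
import pickle
c,im=pickle.load(open("v.pkl","rb"))
rep(c,[(368,168),(446,169),(440,383),(370,384)],f,(0,0),36,"fine stone")
N=px2w(c,np.array([[405,142],[405,391]])/f,22);print(N.mean(0),np.linalg.norm(N[1]-N[0]))
rep(c,[(672,198),(0,0),(0,0),(0,0)],f,(0,0),36,"-")
rep(c,[(678,198),(725,207),(660,350),(625,340)],f,(0,0),26,"slip stone")
N=px2w(c,np.array([[716,180],[634,358]])/f,20);print("slip nails",N.mean(0),np.linalg.norm(N[1]-N[0]))
rep(c,[(90,103),(185,123),(162,363),(80,349)],f,(0,0),14,"coarse pad")
N=px2w(c,np.array([[130,85],[112,380]])/f,22);print("coarse nails",N.mean(0),np.linalg.norm(N[1]-N[0]),np.degrees(np.arctan2(*(N[1]-N[0])[[1,0]])))
E
```

```text
fine stone [552.9  -1.9  36. ] sides [ 46.  140.4  47.6 141.4] ang 9.1
[552.02505116  -2.5467414   22.        ] 169.72256688006402
- [ 439.8 -150.4   36. ] sides [402.9   0.    0.  402.9] ang 83.8
slip stone [521.9 173.   26. ] sides [ 33.  103.2  27.7  99.3] ang 175.9
slip nails [520.41692681 177.77951249  20.        ] 130.10910127790646
coarse pad [ 561.8 -189.8   14. ] sides [ 60.  168.2  60.1 170.1] ang 175.9
coarse nails [ 562.1404147  -191.01659173   22.        ] 200.16617040573368 -3.992353692173055
```

{"name": "move_arm", "arguments": {
  "motion": [
    [[6, 3, -0.3, -0.3, 1], [6.5, 8, -0.8, -0.6, 2], [7, 13, -1.3, -0.6, 3], [7.4, 18, -1.8, -0.6, 4], [7.4, 23, -2.3, -0.6, 5], [7.4, 28, -2.8, -0.6, 6], [7.4, 33, -3.3, -0.6, 7], [7.4, 37, -3.6, -0.6, 7.7]]
  ]
}}

```text
time_s: 40.25
position: [450.3, 355.2, 203.0]
eef_rot: [2.183, 2.255, 0.039]
force: [1.2, -0.3, 0.3]
width: 74.1
```

{"name": "move_arm", "arguments": {
  "motion": [
    [[7.4, 0.5, 0, 0, 0], [7.4, 0.5, 0, 0, 0], [7.4, 0.5, 0, 0, 0], [7.4, 0.5, 0, 0, 0]]
  ]
}}

```text
time_s: 40.75
position: [450.6, 359.0, 203.1]
eef_rot: [2.185, 2.253, 0.039]
force: [0.8, -0.5, 0.2]
width: 74.2
```

```bash
python3 shot.py D_w.png; python3 - <<'E'
from h import *
import pickle
c,im=pickle.load(open("v.pkl","rb")); crop(im,205,80,110,190,3.1,"D_c.png")
plan(449,361.5,205,91.8)
E
```

```text
t=40.75 pos [450.6 359.  203.1] F [ 0.8 -0.5  0.2] w 74.2 | shift [-21.02   4.32  -1.93] turn [ 1.1 -0.9  1.8]
t=40.80 pos [450.6 359.2 203.2] F [-0.6  0.1  0.1] w 73.8 | shift [ 0.24 -0.15 -0.18] turn [ 1.1 -0.9 -0. ]
```

View pics/D_w.png

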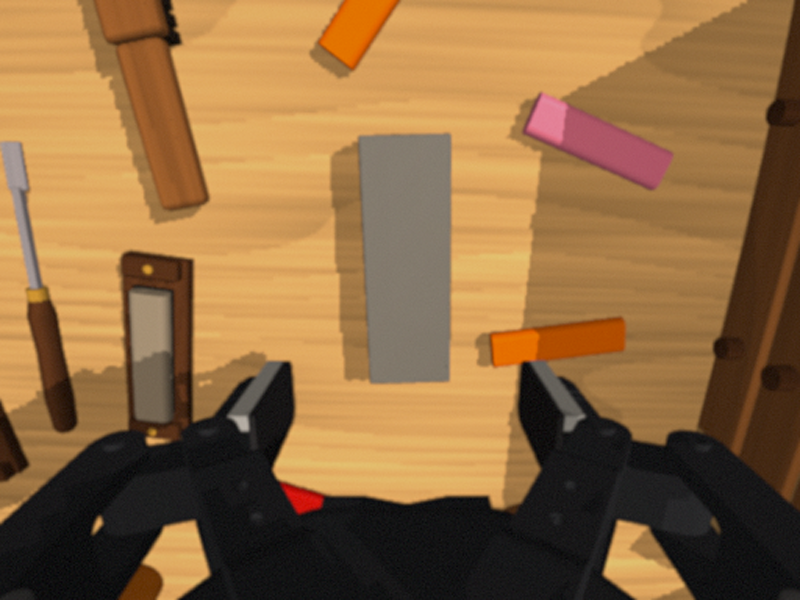

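View pics/D_c.png

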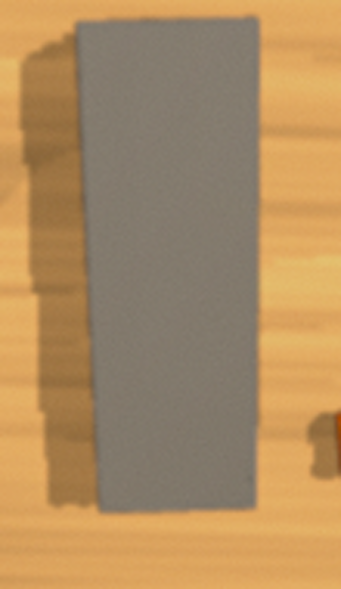

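```bash
python3 - <<'E'
from h import *
import pickle
c,im=pickle.load(open("v.pkl","rb"))
rep(c,[(78,21),(258,17),(255,508),(100,512)],3.1,(205,80),28,"coarse")
print(px2w(c,np.array([[490,335],[492,366]])/f,10))
plan(449.3,361,100,91.8); plan(449.3,361,35,91.8)
E
```

```text
coarse [448.6 363.2  28. ] sides [ 55.8 168.5  56.3 168.4] ang 3.0
[[501.97618451 426.56498786  10.        ]
 [527.15693622 430.32151773  10.        ]]
t=40.80 pos [450.6 359.2 203.2] F [-0.6  0.1  0.1] w 73.8 | shift [ 0.03 -0.33 10.31] turn [ 1.1 -0.9 -0. ]
t=40.80 pos [450.6 359.2 203.2] F [-0.6  0.1  0.1] w 73.8 | shift [-0.07 -0.46 16.81] turn [ 1.1 -0.9 -0. ]
```

{"name": "move_arm", "arguments": {
  "motion": [
    [[7.4, 0.1, -0.1, 3, -0.5], [7.4, 0.1, -0.2, 6.5, -1], [7.4, 0.1, -0.3, 10, -1], [7.4, 0.1, -0.4, 13, -1], [7.4, 0.1, -0.5, 15, -1], [7.4, 0.1, -0.5, 16.2, -1], [7.4, 0.1, -0.5, 16.6, -1], [7.4, 0.1, -0.5, 16.6, -1]]
  ]
}}

```text
time_s: 41.8
position: [449.2, 362.8, 37.7]
eef_rot: [2.165, 2.272, 0.04]
force: [-0.8, 0.1, 0.8]
width: 73.9
```

```bash
python3 shot.py E_w.png; python3 -c "
from h import *
plan(448.9,362.5,34,92.8)"
```

```text
t=41.80 pos [449.2 362.8  37.7] F [-0.8  0.1  0.8] w 73.9 | shift [-21.21   4.43 -18.47] turn [ 1.2 -0.9  2.8]
t=41.85 pos [449.4 363.   38.1] F [-0.1  0.4  0.9] w 73.9 | shift [-0.05 -0.06  0.41] turn [ 1.2 -0.9 -0. ]
```

View pics/E_w.png

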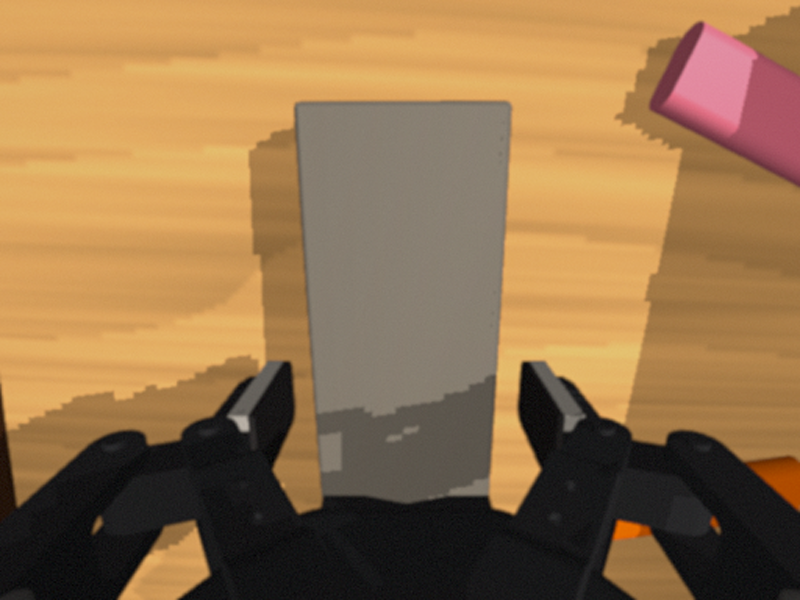

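{"name": "move_arm", "arguments": {
  "motion": [
    [[7.2, 0, 0, 0.3, 0], [6.9, 0, 0, 0.45, 0], [6.5, 0, 0, 0.45, 0], [6.1, 0, 0, 0.45, 0], [5.8, 0, 0, 0.45, 0], [5.4, 0, 0, 0.45, 0], [5.0, 0, 0, 0.45, 0], [4.8, 0, 0, 0.45, 0]]
  ]
}}

```text
time_s: 42.85
position: [449.7, 362.7, 34.3]
eef_rot: [2.164, 2.271, 0.041]
force: [-1.4, -3.6, 5.1]
width: 56.6
```

{"name": "move_arm", "arguments": {
  "motion": [
    [[4.6, 0, 0, 0, 0], [4.6, 0, 0, -0.3, 0], [4.6, 0, 0, -1, 0], [4.6, 0, 0, -2.5, 0], [4.6, 0, 0, -5, 0], [4.6, 0, 0, -8, 0], [4.6, 0, 0, -11, 0], [4.6, 0, 0, -11, 0]]
  ]
}}

```text
time_s: 43.85
position: [449.3, 362.3, 148.6]
eef_rot: [2.162, 2.27, 0.055]
force: [0.7, 1.0, -7.1]
width: 56.6
```

```bash
python3 shot.py F_w.png; python3 -c "
from h import *
plan(500,95,155,89)
plan(552,-95,155,86)"
```

```text
t=43.85 pos [449.3 362.3 148.6] F [ 0.7  1.  -7.1] w 56.6 | shift [-21.31   4.25  -7.44] turn [ 1.7 -1.2  2.8]
t=43.90 pos [448.1 361.5 145.9] F [-0.2  0.1 -7.8] w 56.4 | shift [-26.85   3.92  -1.27] turn [ 1.4 -1.   3.8]
t=43.90 pos [448.1 361.5 145.9] F [-0.2  0.1 -7.8] w 56.4 | shift [-46.08   8.2   -1.49] turn [ 1.4 -1.1  6.8]
```

View pics/F_w.png

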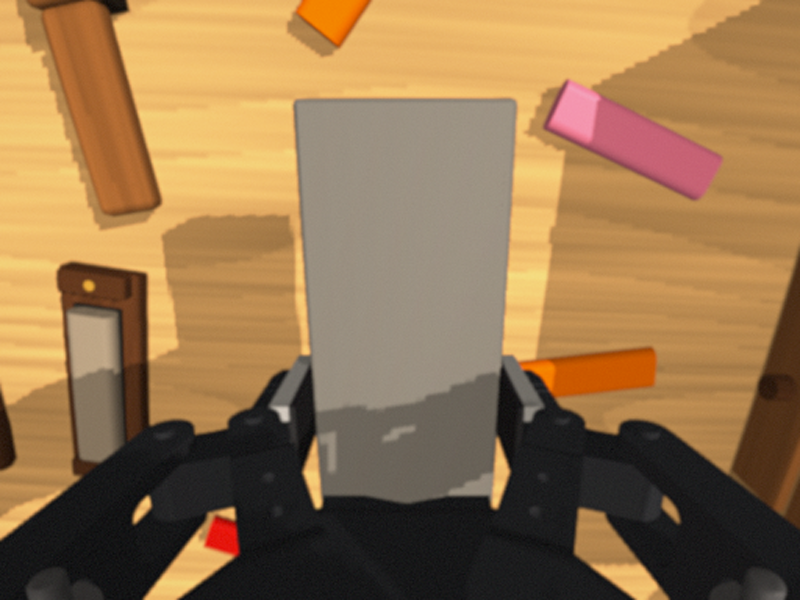

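```bash
python3 - <<'E'
from h import *
sc=calibration("scene")
print(px2w(sc,np.array([[212,432],[262,420],[268,440],[215,455]])/f,0).round())
crop(camera("scene"),100,235,90,70,8,"F_c.png")
E
```

```text
[[ 722. -321.    0.]
 [ 706. -232.    0.]
 [ 748. -220.    0.]
 [ 769. -313.    0.]]
```

View pics/F_c.png

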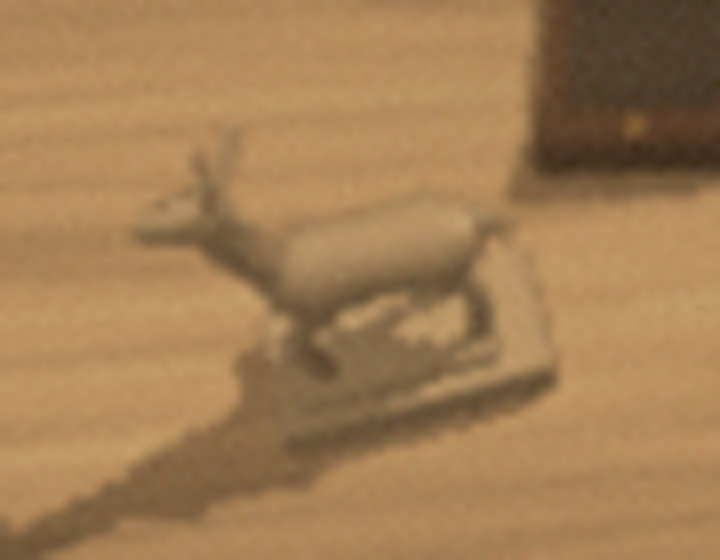

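{"name": "move_arm", "arguments": {
  "motion": [
    [[4.6, -1.5, 0.3, -0.5, 0.5], [4.6, -4.5, 0.8, -1, 1], [4.6, -8.5, 1.5, -1.2, 2], [4.6, -12.5, 2.2, -1.2, 2.5], [4.6, -16.5, 3, -1.2, 3], [4.6, -20.5, 3.7, -1.2, 3.5], [4.6, -24.5, 4.4, -1.2, 4], [4.6, -28, 5, -1.2, 4.5]]
  ]
}}

```text
time_s: 44.95
position: [509.5, 80.8, 151.3]
eef_rot: [2.255, 2.184, 0.036]
force: [0.7, 0.9, -7.3]
width: 56.6
```

```bash
python3 -c "
from h import *
plan(552,-90,155,86)"
```

```text
t=44.95 pos [509.5  80.8 151.3] F [ 0.7  0.9 -7.3] w 56.6 | shift [-16.93   4.8   -0.55] turn [ 1.  -0.9  2.2]
```

{"name": "move_arm", "arguments": {
  "motion": [
    [[4.6, -3, 0.9, -0.3, 0.7], [4.6, -7, 2, -0.5, 1.4], [4.6, -11, 3.1, -0.5, 2], [4.6, -14, 4, -0.5, 2.2], [4.6, -16, 4.5, -0.5, 2.2], [4.6, -16.9, 4.8, -0.5, 2.2], [4.6, -16.9, 4.8, -0.5, 2.2], [4.6, -16.9, 4.8, -0.5, 2.2]]
  ]
}}

```text
time_s: 45.95
position: [551.8, -88.6, 154.4]
eef_rot: [2.296, 2.143, 0.037]
force: [0.2, -0.5, -7.2]
width: 56.2
```

{"name": "move_arm", "arguments": {
  "motion": [
    [[4.6, 0, 0, 0, 0], [4.6, 0, 0, 0, 0]]
  ]
}}

```text
time_s: 46.2
position: [551.7, -87.8, 154.5]
eef_rot: [2.295, 2.144, 0.037]
force: [0.6, -0.3, -7.3]
width: 56.2
```

```bash
python3 shot.py G_w.png; python3 -c "
from h import *
plan(562,-190.5,150,86)"
```

```text
t=46.20 pos [551.7 -87.8 154.5] F [ 0.6 -0.3 -7.3] w 56.2 | shift [23.48 -6.67 -6.26] turn [ 1.  -1.  -3.9]
t=46.25 pos [551.8 -87.9 154.5] F [-0.9  0.5 -7.8] w 56.2 | shift [-10.17   1.71   0.31] turn [ 0.9 -1.   0.1]
```

View pics/G_w.png

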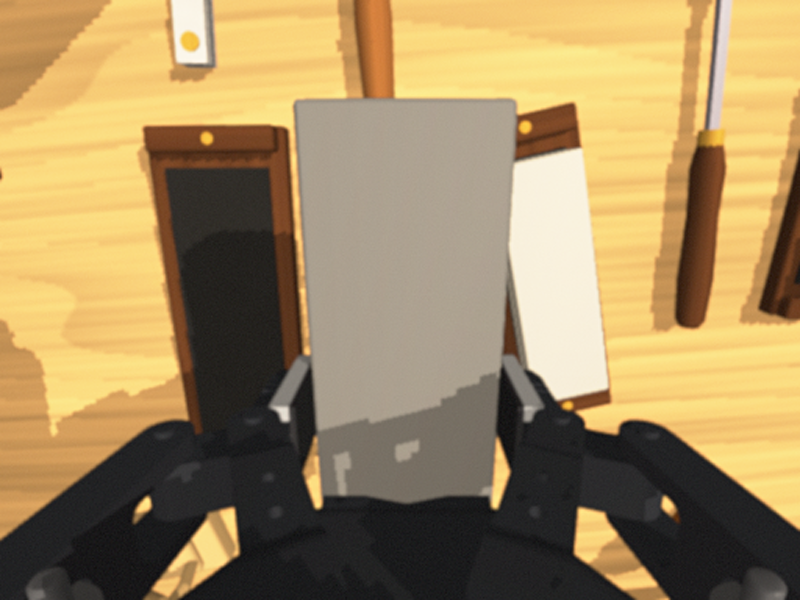

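```bash
python3 - <<'E'
from h import *
import pickle
c,im=pickle.load(open("v.pkl","rb"))
A=px2w(c,np.array([[296,100],[517,100]])/f,148.4)
B=px2w(c,np.array([[166,170],[269,168]])/f,14)
N=px2w(c,np.array([[207,138]])/f,22)
d=np.array([np.cos(np.radians(-4)),np.sin(np.radians(-4))])
print(A.round(1),B.round(1),np.degrees(np.arctan2(*(A[1]-A[0])[[1,0]])),np.degrees(np.arctan2(*(B[1]-B[0])[[1,0]])))
print("stone",A.mean(0)[:2]+85*d,"pad",B.mean(0)[:2]+85*d,"nail",N[0,:2]+100*d)
plan(562,-190.8,148,86);plan(562,-190.8,75,86)
E
```

```text
[[ 465.1 -109.4  148.4]
 [ 468.7  -53.3  148.4]] [[ 476.4 -213.2   14. ]
 [ 479.7 -155.8   14. ]] 86.31945977999467 86.68655963305112
stone [551.68673362 -87.31624105] pad [ 562.86027978 -190.46958455] nail [ 561.90800537 -191.09070042]
t=46.25 pos [551.8 -87.9 154.5] F [-0.9  0.5 -7.8] w 56.2 | shift [-10.2    1.71   0.51] turn [ 0.9 -1.   0.1]
t=46.25 pos [551.8 -87.9 154.5] F [-0.9  0.5 -7.8] w 56.2 | shift [-10.33   1.59   7.8 ] turn [ 0.9 -1.   0.1]
```

{"name": "move_arm", "arguments": {
  "motion": [
    [[4.6, -2.5, 0.4, 0, 0], [4.6, -6, 1, 0.2, 0], [4.6, -9, 1.5, 0.5, 0], [4.6, -10.2, 1.7, 2, 0], [4.6, -10.3, 1.7, 4.5, 0], [4.6, -10.3, 1.6, 6.5, 0], [4.6, -10.3, 1.6, 7.6, 0], [4.6, -10.3, 1.6, 7.7, 0]]
  ]
}}

```text
time_s: 47.25
position: [561.4, -189.7, 74.6]
eef_rot: [-2.293, -2.143, -0.036]
force: [0.3, 0.4, -6.3]
width: 56.2
```

{"name": "move_arm", "arguments": {
  "motion": [
    [[4.6, 0, 0, 0, 0], [4.6, 0, 0, 0, 0], [4.6, 0, 0, 0, 0]]
  ]
}}

```text
time_s: 47.62
position: [561.9, -189.9, 75.5]
eef_rot: [-2.294, -2.145, -0.037]
force: [-0.5, -0.8, -7.1]
width: 56.6
```

```bash
python3 shot.py H_w.png; python3 -c "
from h import *
plan(562,-190.5,48.3,86)
crop(camera('side'),225,100,120,90,6,'H_s.png')"
```

```text
t=47.62 pos [ 561.9 -189.9   75.5] F [-0.5 -0.8 -7.1] w 56.6 | shift [ 33.74  -8.25 -13.98] turn [ 0.9 -1.  -3.9]
t=47.67 pos [ 561.8 -189.8   75.4] F [ 0.7  0.3 -7.1] w 56.5 | shift [-0.11 -0.01  2.71] turn [ 0.9 -1.   0.1]
```

View pics/H_w.png

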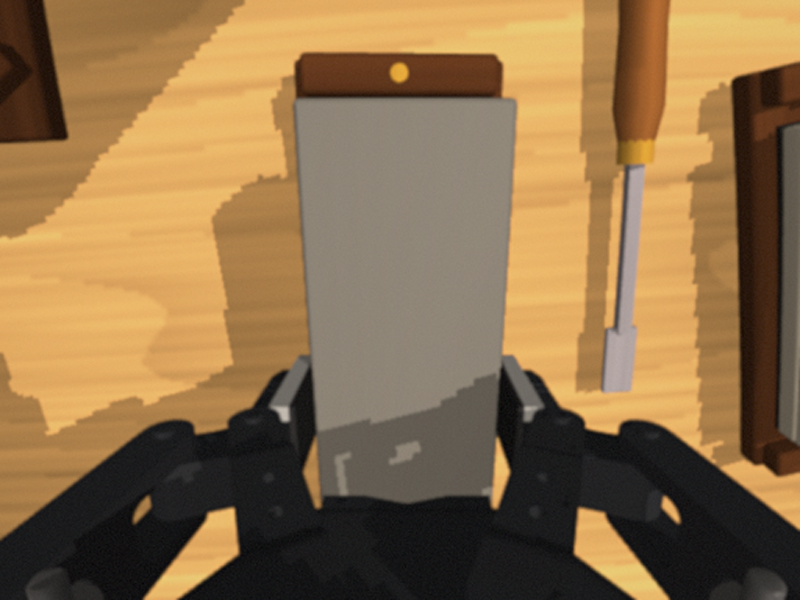

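View pics/H_s.png

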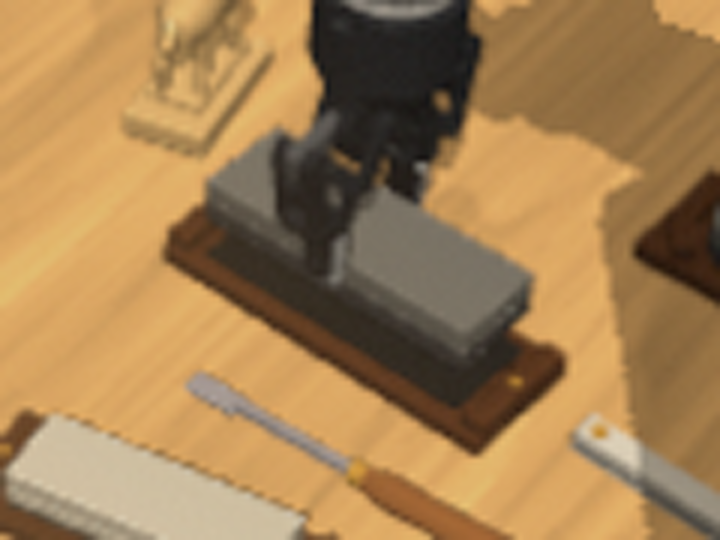

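```bash
python3 - <<'E'
from h import *
import pickle
c,im=pickle.load(open("v.pkl","rb"))
A=px2w(c,np.array([[296,100],[516,100]])/f,75.5-34.3+28)
N=px2w(c,np.array([[399.5,73]])/f,22)
B=px2w(c,np.array([[297,55],[501,54]])/f,22)
d=np.array([np.cos(np.radians(-4)),np.sin(np.radians(-4))])
print(A.round(1),B.round(1),B.mean(0),np.degrees(np.arctan2(*(A[1]-A[0])[[1,0]])),np.degrees(np.arctan2(*(B[1]-B[0])[[1,0]])))
print("stone",A.mean(0)[:2]+85*d,"nail",N[0,:2]+100*d,"end",B.mean(0)[:2]+107*d)
E
```

```text
[[ 475.2 -211.6   69.2]
 [ 478.8 -155.6   69.2]] [[ 454.  -218.9   22. ]
 [ 458.1 -148.7   22. ]] [ 456.07005273 -183.80550103   22.        ] 86.34427132998368 86.65379372481198
stone [ 561.78091617 -189.56881299] nail [ 561.89895938 -191.13853428] end [ 562.80940611 -191.26944372]
```

{"name": "move_arm", "arguments": {
  "motion": [
    [[4.6, -0.1, 0, 0.6, 0], [4.6, -0.15, 0, 1.2, 0], [4.6, -0.17, 0, 1.8, 0], [4.6, -0.17, 0, 2.2, 0], [4.6, -0.17, 0, 2.4, 0], [4.6, -0.17, 0, 2.5, 0], [4.6, -0.17, 0, 2.55, 0], [4.6, -0.17, 0, 2.55, 0]]
  ]
}}

```text
time_s: 48.72
position: [562.1, -191.1, 49.8]
eef_rot: [-2.294, -2.144, -0.037]
force: [0.4, -0.7, -8.9]
width: 56.4
```

{"name": "move_arm", "arguments": {
  "motion": [
    [[4.6, 0, 0, 0.05, 0], [4.6, 0, 0, 0.1, 0], [4.6, 0, 0, 0.15, 0], [4.6, 0, 0, 0.15, 0]]
  ]
}}

```text
time_s: 49.22
position: [562.1, -191.2, 48.6]
eef_rot: [-2.294, -2.144, -0.037]
force: [-1.6, -0.4, -5.4]
width: 56.7
```

{"name": "move_arm", "arguments": {
  "motion": [
    [[4.6, 0, 0, 0.05, 0], [4.6, 0, 0, 0.1, 0], [4.6, 0, 0, 0.1, 0]]
  ]
}}

```text
time_s: 49.6
position: [562.2, -191.2, 48.4]
eef_rot: [-2.295, -2.145, -0.037]
force: [-3.8, 2.1, -1.1]
width: 56.8
```

{"name": "move_arm", "arguments": {
  "motion": [
    [[4.6, 0, 0, 0.05, 0], [4.6, 0, 0, 0.1, 0], [4.6, 0, 0, 0.1, 0]]
  ]
}}

```text
time_s: 49.98
position: [562.3, -191.2, 48.4]
eef_rot: [-2.295, -2.145, -0.037]
force: [-5.1, 2.0, 2.4]
width: 56.7
```

Seated. Release and rise.

{"name": "move_arm", "arguments": {
  "motion": [
    [[5.7, 0, 0, 0, 0], [6.0, 0, 0, 0, 0], [6.4, 0, 0, 0, 0], [6.9, 0, 0, 0, 0], [7.1, 0, 0, -0.5, 0], [7.1, 0, 0, -3, 0], [7.1, 0, 0, -8, 0], [7.1, 0, 0, -13, 0]]
  ]
}}

```text
time_s: 50.98
position: [559.9, -193.2, 179.7]
eef_rot: [-2.294, -2.145, -0.037]
force: [0.1, -0.2, 0.6]
width: 70.9
```

{"name": "move_arm", "arguments": {
  "motion": [
    [[7.1, 0, 0, -3, 0], [7.1, 0, 0, -3, 0], [7.1, 0, 0, -3, 0], [7.1, 0, 0, -3, 0]]
  ]
}}

```text
time_s: 51.48
position: [558.5, -193.3, 207.3]
eef_rot: [-2.292, -2.142, -0.034]
force: [0.1, -0.2, -0.7]
width: 70.9
```

```bash
python3 shot.py I_w.png; python3 -c "
from h import *
crop(camera('side'),180,110,220,150,3.6,'I_s.png')
crop(camera('scene'),90,130,250,180,3.2,'I_c.png')"
```

```text
t=51.48 pos [ 558.5 -193.3  207.3] F [ 0.1 -0.2 -0.7] w 70.9 | shift [33.88 -8.14 -0.72] turn [ 0.7 -1.1 -3.9]
```

View pics/I_w.png

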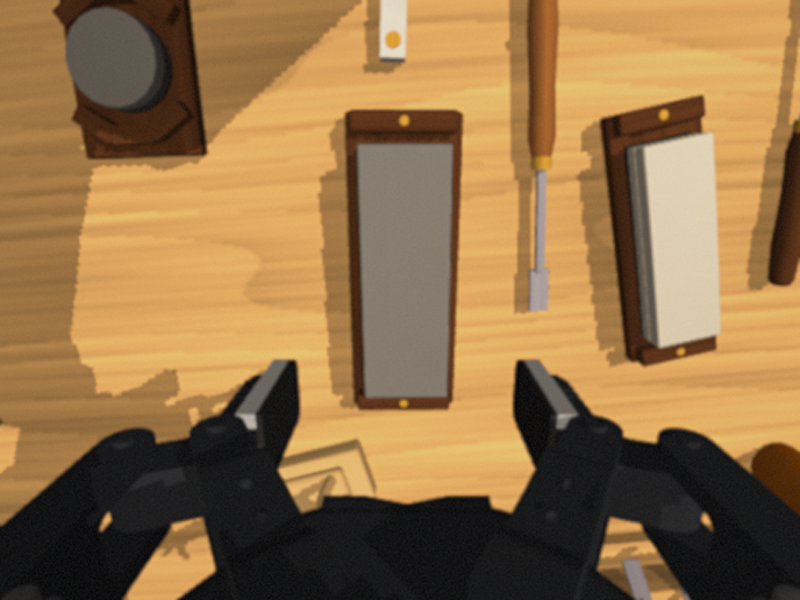

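View pics/I_s.png

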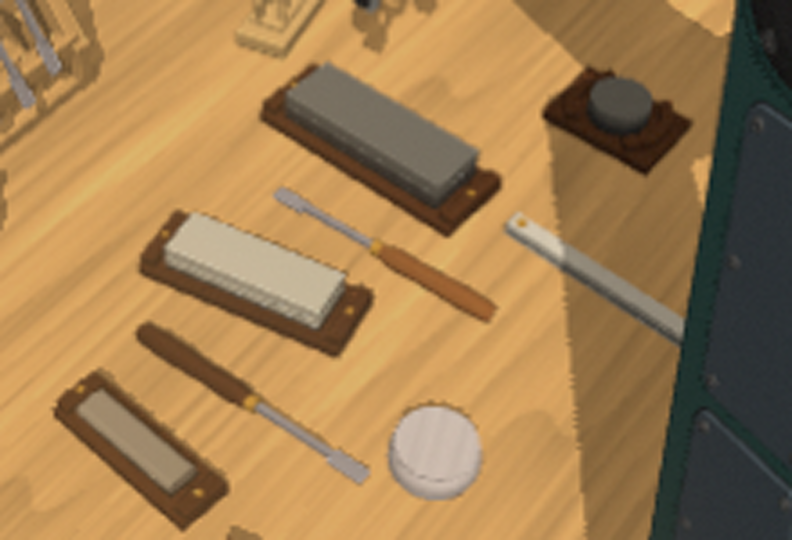

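View pics/I_c.png

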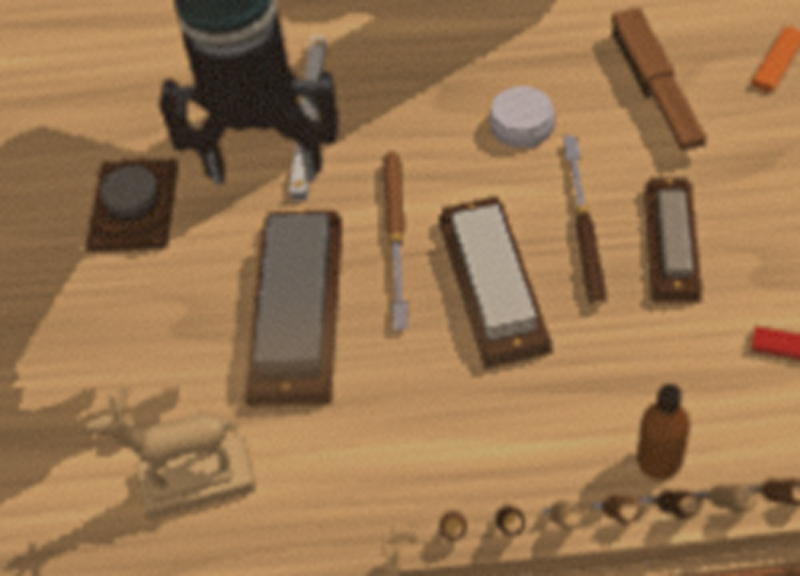

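```bash
python3 - <<'E'
from h import *
import pickle
c,im=pickle.load(open("v.pkl","rb"))
rep(c,[(357,143),(452,143),(447,399),(363,398)],f,(0,0),42,"coarse stone")
N=px2w(c,np.array([[404,121],[404,404]])/f,22);print(N.mean(0),np.linalg.norm(N[1]-N[0]),np.degrees(np.arctan2(*(N[1]-N[0])[[1,0]])))
plan(500,178,205,84)
E
```

```text
coarse stone [ 561.8 -190.6   42. ] sides [ 56.9 171.3  59.1 169.8] ang 176.3
[ 562.57697388 -190.90197049   22.        ] 200.57459002769434 -3.84759399607057
t=51.62 pos [ 558.9 -193.5  208.1] F [-0.3  0.6 -0.6] w 70.9 | shift [36.66 -8.38  0.88] turn [ 0.7 -1.1  2.1]
```

Coarse within 1 mm. Go and check the slip stone.

{"name": "move_arm", "arguments": {
  "motion": [
    [[6, 4, -0.9, 0, 0.5], [5, 9, -2, 0.2, 1], [4.5, 14, -3.2, 0.4, 1.5], [4.5, 19, -4.4, 0.5, 2], [4.5, 24, -5.5, 0.6, 2], [4.5, 29, -6.6, 0.7, 2], [4.5, 33.5, -7.6, 0.8, 2], [4.5, 36.6, -8.4, 0.9, 2]]
  ]
}}

```text
time_s: 52.62
position: [499.0, 179.4, 204.3]
eef_rot: [-2.327, -2.104, -0.034]
force: [0.6, -0.7, 0.8]
width: 44.9
```

{"name": "move_arm", "arguments": {
  "motion": [
    [[4.5, 0, 0, 2, 0], [4.5, 0, 0, 4, 0], [4.5, 0, 0, 4, 0], [4.5, 0, 0, 4, 0], [4.5, 0, 0, 4, 0]]
  ]
}}

```text
time_s: 53.25
position: [500.2, 180.1, 165.5]
eef_rot: [-2.328, -2.104, -0.037]
force: [-0.3, 0.2, 0.4]
width: 45.2
```

```bash
python3 shot.py J_w.png; python3 - <<'E'
from h import *
import pickle
c,im=pickle.load(open("v.pkl","rb")); crop(im,200,100,120,150,4,"J_c.png")
E
```

```text
t=53.25 pos [500.2 180.1 165.5] F [-0.3  0.2  0.4] w 45.2 | shift [-2.89  0.35 -5.5 ] turn [ 0.8 -1.1 -5.8]
```

View pics/J_w.png

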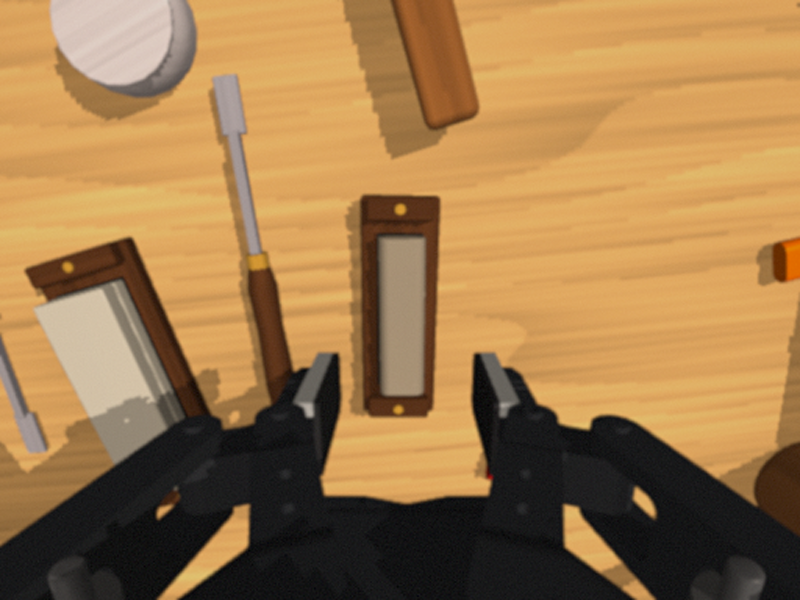

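View pics/J_c.png

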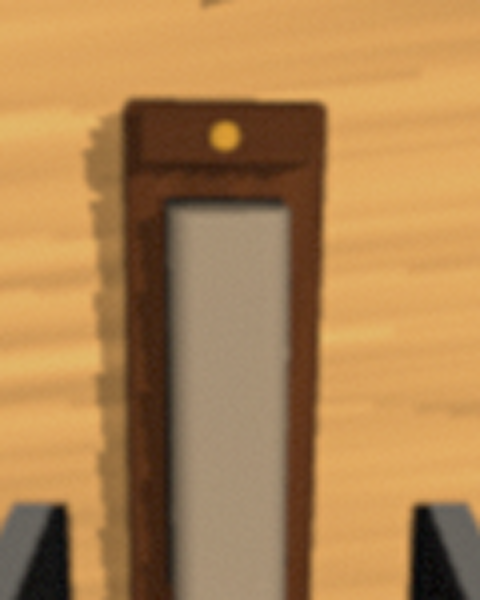

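```bash
python3 - <<'E'
from h import *
import pickle
c,im=pickle.load(open("v.pkl","rb"))
rep(c,[(378,237),(427,237),(425,396),(381,396)],f,(0,0),24,"slip stone")
N=px2w(c,np.array([[400.5,209.5],[398.5,409.5]])/f,20);print(N.mean(0),np.linalg.norm(N[1]-N[0]),np.degrees(np.arctan2(*(N[1]-N[0])[[1,0]])))
plan(521.5,179.5,44,84)
E
```

```text
slip stone [522.6 179.2  24. ] sides [ 28.3 102.6  28.3 102.4] ang 174.4
[520.79301874 177.36668848  20.        ] 130.02604159912258 -6.481261634803574
t=53.30 pos [500.2 180.1 165.4] F [ 0.3 -0.1  0. ] w 44.9 | shift [-0.08  1.96 12.17] turn [ 0.8 -1.1  0.2]
```

```bash
python3 - <<'E'
from h import *
from bench import ticket
s=r.state(); print(s["time_s"],s["force"],s["position"])
print(ticket.hand_in())
E
```

```text
53.3 [ 0.34661398 -0.11050327  0.04796354] [500.18369376 180.1049376  165.40868886]
the job is handed in; nothing more can be done
None
```

The pile is taken apart and all four stones lie flat in their own holders. I handed the job in at 53.3 s with the gripper open and clear of everything.

Last offsets from the holder's centre, measured in the wrist camera:

| Stone | Offset from centre | Angle error |
|---|---|---|
| Coarse | about 1 mm | under 0.5° |
| Fine | about 1 mm | under 1° |
| Round | about 1 mm | not applicable |
| Slip | about 1.7 mm sideways, 1.5 mm lengthwise | under 1° |

- **Round stone:** I first set it about 3 mm off along the holder. I gripped it again, lifted it slightly, moved it over and lowered it. The 1 mm in the table is from after that.
- **Slip stone:** I left it as it was. Its offset is small next to the 8 mm to spare at each end.
- **Checks that disagreed:** the scene and side cameras disagreed with each other and with the wrist camera by several millimetres, most clearly on the round stone. I relied on the wrist camera taken with the arm at rest. One early wrist measurement was wrong because the arm was still settling, and I took it again.
- **Deer:** it looked unmoved in the last scene picture; I did not measure its position again.
- **Forces:** every force reading stayed under about 10 N.

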